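# Put the bench tools back in their fitted holders

## Robot

A 6-joint arm with a two-finger parallel gripper is mounted at the origin on a cart in front of the work surface, level with it; the furniture and walls round the work are solid. World frame = base frame: x ahead of the robot, y to its left, z up, the work surface at z = 0. Lengths are in mm, angles in rad, forces in N, time in s.
With the tool pointing down it reaches from about 250 to 775 mm from the base axis. Payload 4 kg.
Tool frame: the origin (TCP) lies at the very end of the fingers, on their centre line; the grasp point (between the pads) lies 19 mm behind it; z points along the fingers, y is the direction in which the jaws open and shut (so a half turn about z gives the same grasp; the last joint's range is limited). The gripper opens to 94 mm and grips with 3 to 60 N. Pads are 16 mm wide; open, the fingers measure 119 mm over their backs; the gripper's body (75 mm by 177 mm) begins 78 mm behind the grasp point.
Start: joints at [1.247, 0.087, 1.371, -0, 1.684, -0.103], TCP at [120.464, 536.664, 205.506] pointing down, gripper open.
Joint ranges: [-3.1, 3.1], [-0.76, 2.03], [0.27, 2.55], [-1.08, 4.22], [0.17, 2.65], [-2.57, 2.57]. Speed limits (rad/s): [2.79, 2.79, 3.14, 3.14, 3.14, 3.14].

## Interface

Orientations are given as a rotation vector (axis times angle).
In Python, from bench import robot gives the robot as it stands. The module is installed in compiled form; this text tells all that it offers.
- The arm moves only by the tool arm_command, never from a script. Its arguments are lists of equal length, an entry for each row: "dp": the shift along the tool's x, y, z in mm, a list of three; "angular": the turn, a rotation vector about the tool's x, y, z in rad, a list of three; "claw": the closure, from 0 (fully open) to 1 (shut). A call has 1 to 8 rows; each row is the pose to reach, as a shift and turn from the pose commanded when the call began, along the tool's axes at that moment; what a row does not reach only later rows make up. A row lasts 1/12 s, in which the tool goes at most 41.7 mm and 7.16 degrees, less where a joint would pass 70% of its speed; a pose out of reach is approached as far as the arm can. A call with a gripper value outside its range is refused whole. The fingers move at their own pace and stop on an object; "force" is the grip in N (left out, the last holds). Time passes only in rows, so rows that repeat a pose let the fingers close. It gives the time, the measured TCP pose, the force and the opening at its end, in the units of the state.
- robot.state(): the state, without advancing time (a new reading comes with each control period).
- robot.snapshot(name): name is "side" or "top"; returns a dict with "color" (420x560x3 uint8, red, green, blue), "intrinsics" (3x3 intrinsics, pixels), "R" (3x3) and "t" (3): a world point X has camera coordinates R X + t. Camera axes: x right, y down, z forward; pixel columns grow to the right and rows downward; lengths in mm; the calibration is good to about 2 mm. A picture is of the moment at which its call begins. There is no depth.
- robot.job_done(): hands the job in, once; it reports no verdict.
The state is a dict: "time_s": time; "joint_positions": joint angles; "qd": joint speeds; "joint_efforts": joint torques, N m; "eef_pos": TCP position; "eef_rot": TCP orientation; "wrist_force": force on the tool from outside, world axes, zero at the start; "ft_torque": the same for the moment, N m; "finger_gap": opening from 0.0 (shut) to 1.0 (fully open).
Only numpy, scipy, OpenCV 4.12 (cv2) and the standard library are available. Lean on these libraries where they do the work, as an engineer would, in place of code of your own. Each camera call takes 0.05 s, during which the arm holds its last target.

## Task

Put the four pieces away in the pale wooden holders made for them: the dapping block in the square tray, the dolly upright in the round dish, the punch flat between the forks of the long rest, and the hammer flat in its outlined cradle with its head in the head pocket. Each must sit fully down in its holder, let go and still; leave the cup and the jar standing where they are.

Things in the scene. Friction and masses are not known exactly. Their poses are not given: they have to be found in the camera images.
- dapping_block: Dark brown hardwood dapping block, a cube of 48 mm with round dimples in its sides. Loose, about 0.15 kg. Origin: centre of its underside; x and y run square to its sides, z up.
- punch: Straight grey steel chasing punch lying flat, 122 mm long, 10 mm wide and 10 mm high, about 0.045 kg. Loose. Origin: middle of its length, at its underside; x along its length, z up. It has a flat underside and does not roll.
- dolly: Turned dark hardwood dolly standing upright, 96 mm tall: disc foot of 72 mm diameter and 28 mm high, above it a round post of 24 mm diameter from 28 to 75 mm height, then a wedge-shaped head up to 32 mm wide. Loose, about 0.23 kg. Origin: centre of the foot's underside; z up the post.
- hammer: Chasing hammer lying flat, 178 mm long, about 0.3 kg. Origin: middle of its length, at its underside; x along the handle towards the head, z up. Steel head 72 mm long in y, 22 mm high, from x 61 to 83 mm; wooden handle from x -89 to the head, up to 20 mm wide in y, 3 to 19 mm above the surface. The head carries it: balance near x 30 mm.
- square_tray: Pale wooden tray with a square recess: outside 84 x 84 mm, recess 60 x 60 mm with a cork floor 6 mm above the bench; rim 14 mm above the bench. Holder of the dapping block. Fixed to the bench for the run; where it stands varies. Origin: centre of its underside, on the bench top; z up. x and y run square to its sides.
- round_dish: Pale wooden round dish: outside diameter 100 mm, recess 86 mm in diameter with a cork floor 6 mm above the bench; rim 14 mm above the bench. Holder of the dolly's foot. Fixed to the bench for the run; where it stands varies. Origin: centre of its underside, on the bench top; z up.
- punch_rest: Pale wooden board 158 x 52 x 6 mm with a fork of raised bars (tops 14 mm above the bench) at each end; the punch lies between them on the board. Fixed; where it stands varies. Origin: centre of its underside on the bench; x along its length, z up. Forks 26 mm wide inside, from x 36 to 69 mm on either side, closed by end bars 138 mm apart; no bars between x -36 and 36.
- hammer_cradle: Pale wooden board 204 x 108 x 6 mm with raised bars (tops 14 mm above its underside) outlining a hammer, which lies flat on it, origin over origin, x along x. Fixed on the green mat, 3 mm above the bench. Origin: centre of underside; x towards the head pocket (x 53 to 91, y -44 to 44 mm, 40 mm gaps for the handle); the handle's end lies in a 38 mm wide fork at x -90 to -66. From x -66 to 43 no bars.
- cup: White porcelain tea cup, 76 mm in diameter and 57 mm high, loose. A bystander: to be left standing where it is. Origin: centre of its underside; z up.
- jar: Brown-black pottery jar, 80 mm in diameter and 74 mm high, loose. A bystander: to be left standing where it is. Origin: centre of its underside; z up.
Not all that is in view belongs to the job. What is shaped like the dapping_block but yellow is not meant.

How it is judged (in metres and radians):
At the end, for the whole second after the job is handed in: Each of the four flat on its own holder's floor (height within 3 mm, tilt under 0.08 rad), at rest, centred within 12 mm (block, dolly), 14 (punch), 16 (hammer, head in its pocket), punch and hammer along their holders within 0.2 rad; cup and jar upright, within 30 mm of their start (horizontal distance between dapping_block and square_tray below 0.012 m and z of dapping_block in the frame of square_tray between 0.003 and 0.009 m and angle between each of dapping_block, dolly, punch, hammer's own z axis and vertical below 0.08 rad and linear speed of each of dapping_block, dolly, punch, hammer below 0.02 m/s and horizontal distance between dolly and round_dish below 0.012 m and z of dolly in the frame of round_dish between 0.003 and 0.009 m and horizontal distance between punch and punch_rest below 0.014 m and z of punch in the frame of punch_rest between 0.003 and 0.009 m and angle between the x axis of punch and the x axis of punch_rest, either way round below 0.2 rad and horizontal distance between hammer and hammer_cradle below 0.016 m and z of hammer in the frame of hammer_cradle between 0.003 and 0.009 m and angle between the x axis of hammer and the x axis of hammer_cradle, either way round below 0.2 rad and distance of each of cup, jar from where it was at the start of the episode below 0.03 m and angle between each of cup, jar's own z axis and vertical below 0.2 rad); the robot touches nothing.
It fails at once if the cup is pushed over, lifted or shoved away (distance of cup from where it was at the start of the episode above 0.03 m or angle between cup's own z axis and vertical above 0.3 rad).
It fails at once if the jar is pushed over, lifted or shoved away (distance of jar from where it was at the start of the episode above 0.03 m or angle between jar's own z axis and vertical above 0.3 rad).
It also fails if it takes over 112 s, if anything falls off the work surface, if the arm or the gripper's body presses on something with over 40 N, if the wrist force passes 120 N, or if a joint passes its speed limit or range.

## Working session

There is one attempt and no reset: what is moved stays moved. The work goes in short steps, Python scripts to look and compute and a tool call to move; the robot and the scene stay as the last step left them, time stands still between calls to the robot, and variables do not carry over. Pictures are saved under pics/ and viewed, and the job is handed in when it is done.

Besides the shell and the picture viewer there is one more tool, called after "Request:" by a JSON object that holds its "fn" and its "kwargs", one argument or row to a line. arm_command: Moves the arm, as the interface text tells. Its arguments: {"type":"object","properties":{"dp":{"type":"array"},"angular":{"type":"array"},"claw":{"type":"array"},"force":{"type":"number"}},"required":["dp","angular","claw"]}

```bash
mkdir -p pics; python3 - <<'E'
from bench import robot
import cv2,json,pickle
print(robot.state())
for n in("top","side"):
    s=robot.snapshot(n); cv2.imwrite(f"pics/{n}0.png",s["color"][:,:,::-1])
    pickle.dump(s,open(f"{n}0.pkl","wb")); print(n,s["intrinsics"],s["R"],s["t"])
E
```

```text
{'time_s': 0.0, 'joint_positions': array([ 1.24689118e+00,  8.79496289e-02,  1.37218121e+00,  9.33139263e-06,
        1.68357313e+00, -1.03065585e-01]), 'qd': array([ 0.00098065,  0.00098171, -0.0016719 ,  0.00085529, -0.00226086,
        0.00050259]), 'joint_efforts': array([-8.26340183e-04, -3.40180600e+01, -3.02429008e+01,  7.17448932e-02,
        3.28819093e-02, -1.84517858e-04]), 'eef_pos': array([120.29503462, 536.15592298, 204.34414548]), 'eef_rot': array([-0.34613739, -3.12200505,  0.0032376 ]), 'wrist_force': array([-0.99051337,  0.28129248,  0.31819403]), 'ft_torque': array([ 0.02001434,  0.0249556 , -0.03724465]), 'finger_gap': 0.9979876682806752}
top [[415.38651023   0.         279.66802149]
 [  0.         415.38651023 206.76390254]
 [  0.           0.           1.        ]] [[-0.01929627 -0.99980333  0.00457824]
 [-0.98087011  0.01804331 -0.19382533]
 [ 0.19370461 -0.00823076 -0.98102537]] [  36.45512515  526.80462043 1049.27686534]
side [[379.95209614   0.         279.70213633]
 [  0.         379.95209614 208.36010161]
 [  0.           0.           1.        ]] [[ 0.99813388  0.06010522  0.01077595]
 [ 0.03859046 -0.48412953 -0.87414494]
 [-0.04732372  0.87292953 -0.48554557]] [-537.49104614   30.7024027   927.45188708]
```

```bash
python3 - <<'E'
import cv2
for n in("top0","side0"):
    i=cv2.imread(f"pics/{n}.png"); cv2.imwrite(f"pics/{n}b.png",cv2.resize(i,(800,600),interpolation=cv2.INTER_CUBIC))
E
```

```text
(no output)
```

View pics/top0b.png

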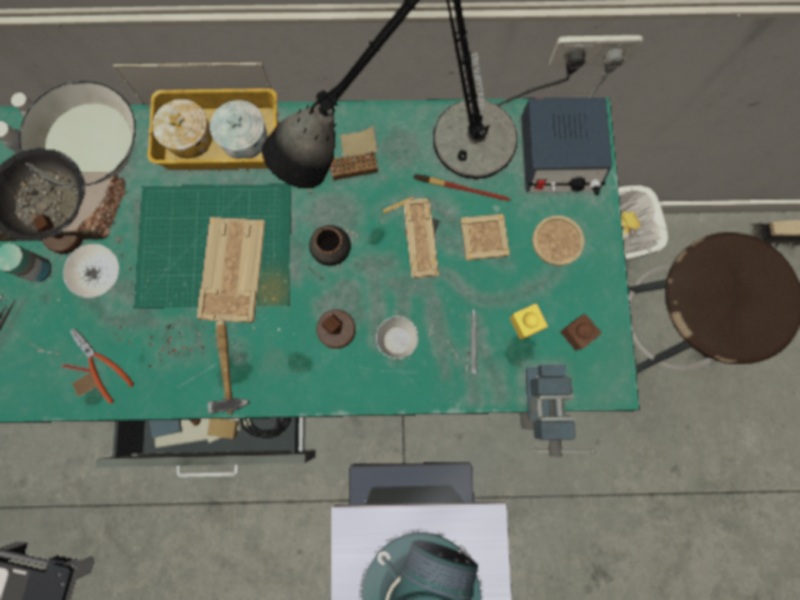

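View pics/side0b.png

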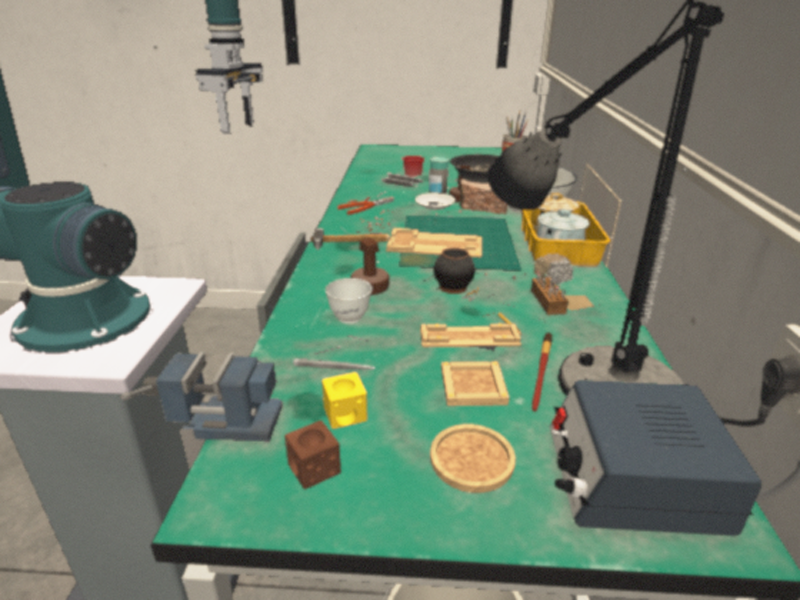

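```bash
cat > h.py <<'E'
import numpy as np,cv2,pickle
def w(s,u,v,z):
    d=s["R"].T@np.linalg.inv(s["intrinsics"])@np.array([u,v,1.]); c=-s["R"].T@s["t"]
    return c+d*(z-c[2])/d[2]
def px(s,X):
    p=s["intrinsics"]@(s["R"]@np.asarray(X,float)+s["t"]); return p[:2]/p[2]
E
python3 - <<'E'
import cv2
i=cv2.imread("pics/top0.png")
def c(n,x,y,wd,ht,k):
    o=cv2.resize(i[y:y+ht,x:x+wd],None,fx=k,fy=k,interpolation=cv2.INTER_CUBIC)
    for a in range(0,wd,10):
        if (x+a)%20==0: cv2.putText(o,str(x+a),(a*k,10),0,.35,(0,0,255)); cv2.line(o,(a*k,12),(a*k,18),(0,0,255))
    for b in range(0,ht,10):
        if (y+b)%20==0: cv2.putText(o,str(y+b),(0,b*k),0,.35,(0,0,255)); cv2.line(o,(25,b*k),(30,b*k),(0,0,255))
    cv2.imwrite(f"pics/{n}.png",o)
c("c1",120,140,160,150,5 if 0 else 4)
c("c2",270,130,155,130,5)
E
```

```text
(no output)
```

View pics/c1.png

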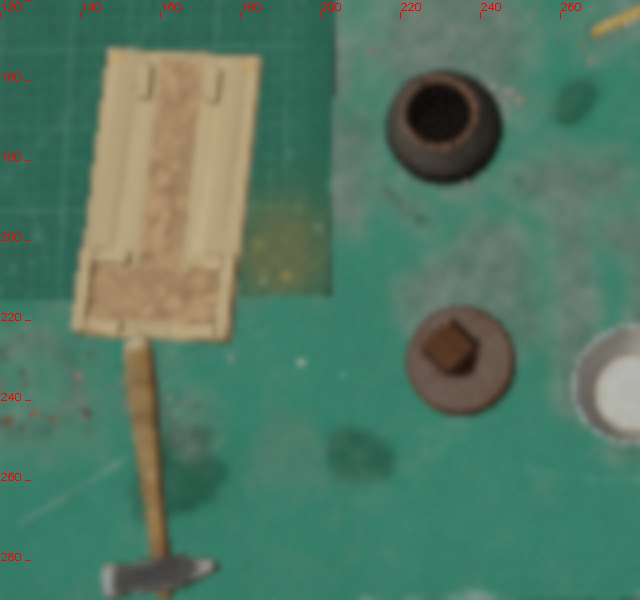

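View pics/c2.png

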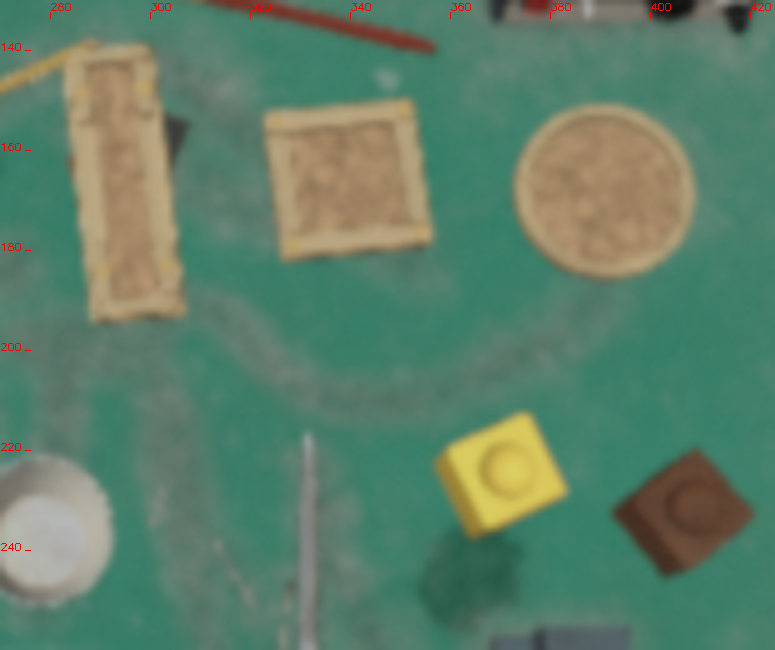

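```bash
cat > m.py <<'E'
from h import *
s=pickle.load(open("top0.pkl","rb"))
def c1(u,v,z): return w(s,120+(u+.5)/4-.5,140+(v+.5)/4-.5,z)[:2]
def c2(u,v,z): return w(s,270+(u+.5)/5-.5,130+(v+.5)/5-.5,z)[:2]
def rep(n,pts):
    pts=np.array(pts); k=len(pts)
    print(n,"ctr",pts.mean(0).round(1),"sides",[round(float(np.linalg.norm(pts[(i+1)%k]-pts[i])),1) for i in range(k)],"ang",[round(float(np.arctan2(*(pts[(i+1)%k]-pts[i])[::-1])),3) for i in range(k)])
rep("cradle",[c1(72,331,15),c1(230,341,15),c1(261,57,13),c1(108,48,13)])
rep("rest",[c2(93,321,12),c2(187,314,12),c2(153,46,12),c2(63,54,12)])
rep("tray",[c2(283,261,14),c2(433,242,14),c2(411,99,14),c2(264,113,14)])
rep("dishEWNS",[c2(515,188,13),c2(606,278,13),c2(696,190,13),c2(604,103,13)])
rep("block top",[c2(671,542,48),c2(755,514,48),c2(694,449,48),c2(613,512,48)])
rep("yellow top",[c2(482,538,48),c2(569,492,48),c2(526,412,48),c2(436,465,48)])
rep("punch",[c2(308,433,8),c2(308,650,8)])
rep("dolly foot",[c1(407,361,26),c1(461,414,26),c1(515,361,26),c1(461,307,26)])
rep("dolly head",[c1(448,318,96),c1(477,350,96),c1(457,376,96),c1(420,350,96)])
rep("hammer handle end / head centre",[c1(138,341,11),c1(160,578,22)])
rep("head ends",[c1(103,580,15),c1(216,565,15)])
rep("cup",[c2(-27,530,50)])
rep("jar",[c1(388,127,40),c1(444,184,40),c1(501,127,40),c1(444,70,40)])
E
python3 m.py
python3 - <<'E'
import cv2
i=cv2.imread("pics/side0.png")
def c(n,x,y,wd,ht,k):
    o=cv2.resize(i[y:y+ht,x:x+wd],None,fx=k,fy=k,interpolation=cv2.INTER_CUBIC)
    cv2.imwrite(f"pics/{n}.png",o)
c("s1",200,150,180,110,4)
i=cv2.imread("pics/top0.png")
c("t3",255,200,160,110,5)
c("t4",130,210,60,90,6)
E
```

```text
cradle ctr [594.9 351.3] sides [107.7, 202.4, 108.0, 202.1] ang [-1.653, -0.077, 1.492, 3.066]
rest ctr [650.8 -17.2] sides [52.2, 157.1, 51.3, 156.2] ang [-1.513, 0.091, 1.646, -3.056]
tray ctr [ 650.2 -142.5] sides [84.5, 83.9, 83.6, 86.4] ang [-1.459, 0.093, 1.652, -3.058]
dishEWNS ctr [ 641.4 -286.7] sides [70.9, 73.5, 70.7, 72.4] ang [-2.411, -0.827, 0.746, 2.312]
block top ctr [ 458.5 -305.5] sides [47.5, 45.9, 55.9, 33.6] ang [-1.273, 0.696, 2.196, -2.081]
yellow top ctr [ 474.9 -211.5] sides [52.8, 47.6, 56.6, 44.9] ang [-1.11, 0.432, 2.08, -2.63]
punch ctr [ 447.8 -112.2] sides [118.5, 118.5] ang [3.098, -0.043]
dolly foot ctr [471.8 147.6] sides [51.3, 50.3, 52.1, 51.0] ang [-2.357, -0.802, 0.769, 2.356]
dolly head ctr [469.6 147.1] sides [27.6, 20.5, 28.8, 26.6] ang [-2.419, 2.484, 0.943, -0.718]
hammer handle end / head centre ctr [411.8 356.9] sides [160.9, 160.9] ang [-2.993, 0.149]
head ends ctr [336.  347.4] sides [74.6, 74.6] ang [-1.459, 1.683]
cup ctr [451.5  68.5] sides [0.0] ang [0.0]
jar ctr [630.4 157.8] sides [55.8, 55.1, 56.7, 55.0] ang [-2.387, -0.777, 0.757, 2.38]
```

View pics/s1.png

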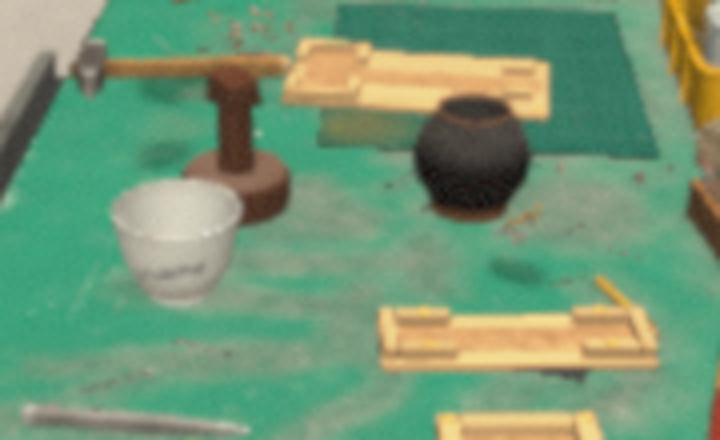

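View pics/t3.png

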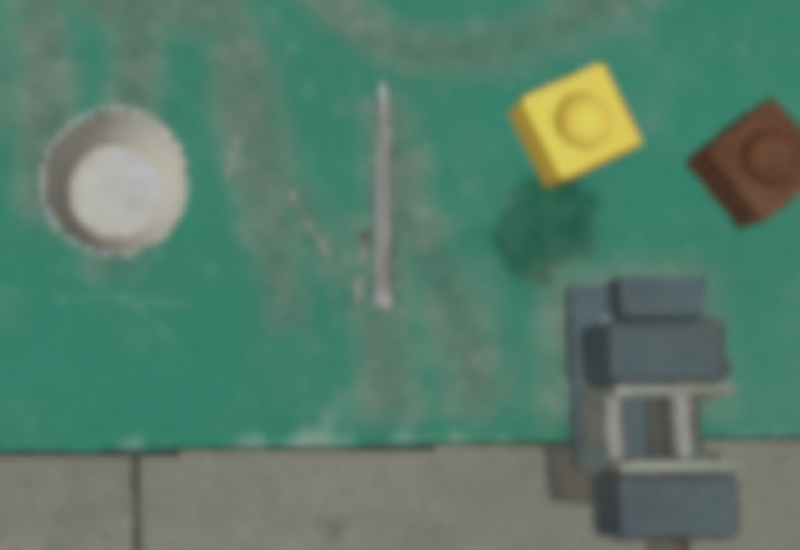

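View pics/t4.png

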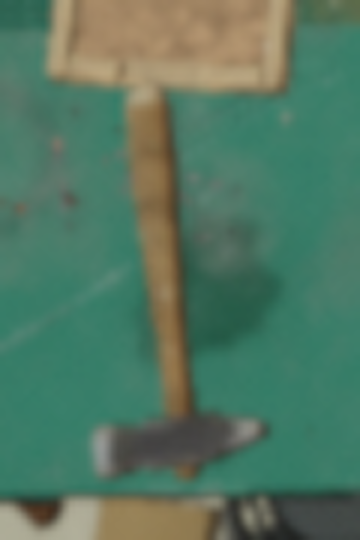

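```bash
cat > m2.py <<'E'
from h import *
from scipy.optimize import least_squares
T=pickle.load(open("top0.pkl","rb"));S=pickle.load(open("side0.pkl","rb"))
def tri(a,b):
    f=lambda X:np.r_[px(T,X)-np.array(a)/1.42857,px(S,X)-np.array(b)/1.42857]
    r=least_squares(f,[500,0,100]);return r.x.round(0),r.fun.round(1)
print("lamp shade tip(low)",tri((315,186),(520,206)))
print("lamp shade apex",tri((326,100),(557,130)))
print("lamp post top? ",tri((326,100),(557,130)))
print("vise top jaw",tri((552,367),(240,355)), tri((575,432),(190,352)))
# block fit: top-view corners (z=48) c2 and side-view
def blk(x,y,a,z):
    c,s_=np.cos(a),np.sin(a);return [np.array([x+c*i*24-s_*j*24,y+s_*i*24+c*j*24,z]) for i,j in((1,1),(1,-1),(-1,-1),(-1,1))]
E
cat >> m2.py <<'E'
def seg(img,f):
    m=f(cv2.cvtColor(img,cv2.COLOR_RGB2HSV).astype(int)).astype(np.uint8);return m
def mask(s,x,y,a):
    P=np.array([px(s,p) for z in(0,48) for p in blk(x,y,a,z)],np.float32)
    h=cv2.convexHull(P); m=np.zeros((420*4,560*4),np.uint8)
    cv2.fillConvexPoly(m,np.round((h+.5)*4-.5).astype(int),255)
    return cv2.resize(m,(560,420),interpolation=cv2.INTER_AREA)/255.
for nm,box,boxs,f,g in(("brown",(385,212,430,252),(195,290,245,345),lambda h:(h[...,0]<25)|(h[...,0]>165),[460,-305,.69]),):
    obs=[]
    for s,(a,b,c,d) in((T,box),(S,boxs)):
        m=np.zeros((420,560));m[b:d,a:c]=seg(s["color"],f)[b:d,a:c];obs.append(m);print(m.sum())
    from scipy.optimize import minimize
    for use in((0,1),(0,),(1,)):
        cost=lambda p:sum(np.abs(mask((T,S)[i],*p)-obs[i]).sum() for i in use)
        r=minimize(cost,g,method="Nelder-Mead",options=dict(initial_simplex=[g,[g[0]+8,g[1],g[2]],[g[0],g[1]+8,g[2]],[g[0],g[1],g[2]+.15]]))
        print(nm,use,r.x.round(2),r.fun)
pts=np.array([w(T,255+(u+.5)/5-.5,200+(v+.5)/5-.5,7)[:2] for u,v in((382,82),(383,306))]);d=pts[1]-pts[0]
print("punch",pts,pts.mean(0),np.linalg.norm(d),np.arctan2(d[1],d[0]))
# side checks
def s1(u,v,z): return w(S,200+(u+.5)/4-.5,150+(v+.5)/4-.5,z)[:2].round(1)
print("side punch ends",s1(26,413,6),s1(247,430,6))
print("side dolly foot L/R/near",s1(182,185,28),s1(291,185,28),s1(240,222,0))
print("side hammer end, head",s1(289,66,19),s1(92,52,22))
print("rest corners",s1(381,310,14),s1(383,356,12),s1(658,358,12),s1(645,310,14))
print("cradle corners",s1(310,40,17),s1(283,95,17),s1(548,108,15),s1(548,62,15))
E
python3 m2.py
```

```text
lamp shade tip(low) (array([724., 171., 153.]), array([-0.1, -7.3, -7. ,  2.3]))
lamp shade apex (array([781., 135., 301.]), array([-0.1,  1.4,  1.3, -0.5]))
lamp post top?  (array([781., 135., 301.]), array([-0.1,  1.4,  1.3, -0.5]))
vise top jaw (array([ 369., -239.,  106.]), array([ 2.8,  6.9,  5.1, -0.5])) (array([ 296., -253.,  115.]), array([-4.1, -8.2, -6.2,  0.3]))
367.0
1317.0
brown (0, 1) [ 456.31 -311.24    0.49] 297.0588235294117
brown (0,) [ 457.88 -312.14    0.52] 77.25490196078431
brown (1,) [ 456.43 -311.48    0.48] 219.42352941176466
punch [[ 507.71020386 -114.41910429]
 [ 385.40966217 -109.6641193 ]] [ 446.55993301 -112.0416118 ] 122.39294252036046 3.1027327173270547
side punch ends [ 388.4 -112.1] [ 507.  -118.3]
side dolly foot L/R/near [440.6 115.4] [511.7 121.2] [477.9 119.3]
side hammer end, head [493.  342.5] [335.5 350.5]
rest corners [574.3  -6.6] [576.6 -52. ] [730.2 -42.2] [728.7   5.3]
cradle corners [505.5 403.5] [492.5 290.6] [691.9 288. ] [698.3 378.1]
```

```bash
cat > ov.py <<'E'
from m2 import *
def box(im,s,k,ox,oy,cx,cy,a,x0,x1,y0,y1,zs,col):
    c,sn=np.cos(a),np.sin(a)
    for z in zs:
        P=[px(s,[cx+c*x-sn*y,cy+sn*x+c*y,z]) for x,y in((x0,y0),(x1,y0),(x1,y1),(x0,y1))]
        cv2.polylines(im,[np.round((np.array(P)-[ox,oy]+.5)*k-.5).astype(int)],True,col,1)
def circ(im,s,k,ox,oy,cx,cy,r,z,col):
    P=[px(s,[cx+r*np.cos(t),cy+r*np.sin(t),z]) for t in np.linspace(0,6.28,40)]
    cv2.polylines(im,[np.round((np.array(P)-[ox,oy]+.5)*k-.5).astype(int)],True,col,1)
def draw(s,ox,oy,wd,ht,k,n):
    im=cv2.resize(s["color"][oy:oy+ht,ox:ox+wd,::-1],None,fx=k,fy=k,interpolation=cv2.INTER_CUBIC)
    A=(im,s,k,ox,oy); r=(0,0,255);b=(255,0,0);y=(0,255,255)
    box(*A,457.5,-311.5,.50,-24,24,-24,24,(0,48),y)
    box(*A,446.6,-112,3.103,-61,61,-5,5,(0,10),r)
    box(*A,595,351.3,3.066,-102,102,-54,54,(3,17),b)
    box(*A,595,351.3,3.066,53,91,-44,44,(9,),r)
    box(*A,650.8,-17.2,.09,-79,79,-26,26,(0,14),b)
    box(*A,650.2,-142.5,.09,-42,42,-42,42,(0,14),b)
    circ(*A,641.4,-286.7,50,14,b);circ(*A,641.4,-286.7,43,14,r)
    circ(*A,471.8,147.6,36,28,y);circ(*A,471.8,147.6,36,0,y);circ(*A,471.8,147.6,12,75,y)
    box(*A,403.4,355.6,3.290,61,83,-36,36,(0,22),r); box(*A,403.4,355.6,3.290,-89,61,-10,10,(3,19),r)
    circ(*A,451.5,68.5,38,57,r);circ(*A,630,158,40,40,r)
    cv2.imwrite(f"pics/{n}.png",im)
draw(T,120,140,155,150,4,"o1");draw(T,275,130,150,140,5,"o2");draw(S,190,150,190,200,3,"o3")
E
python3 ov.py >/dev/null
```

```text
(no output)
```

View pics/o1.png

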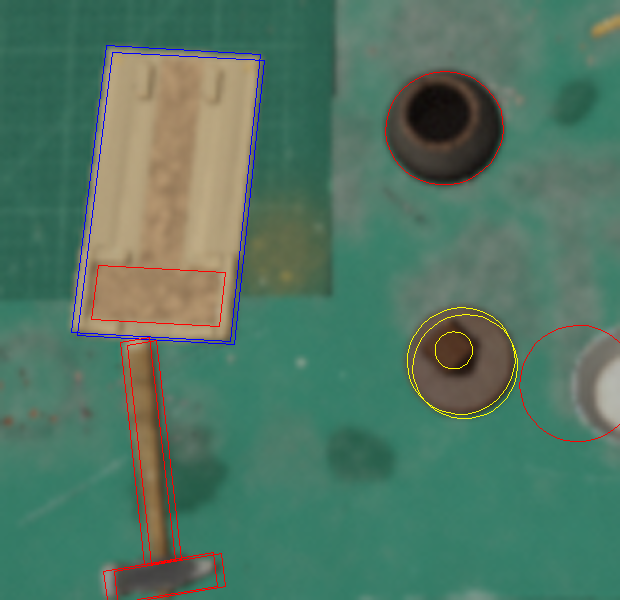

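View pics/o2.png

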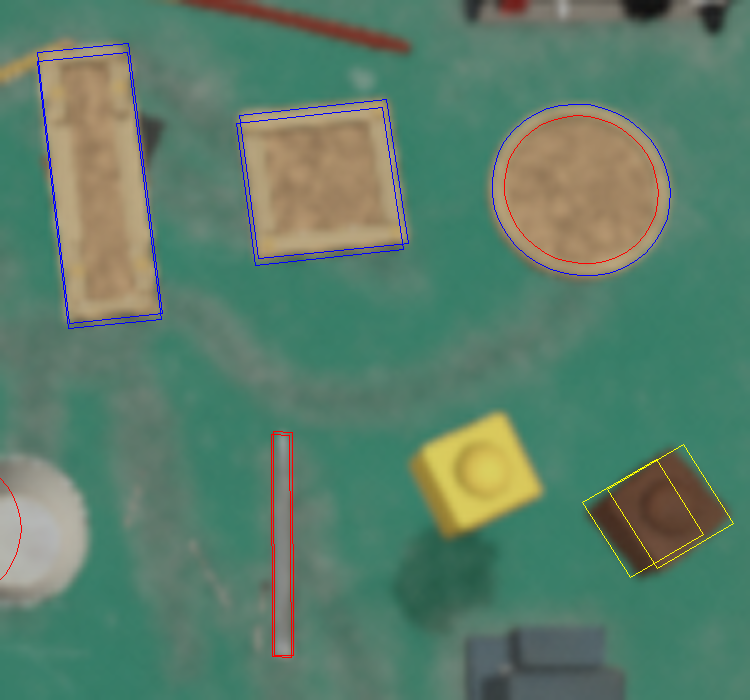

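View pics/o3.png

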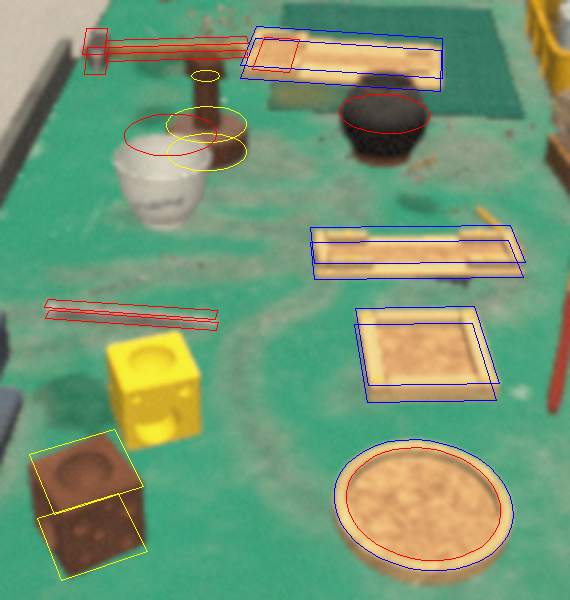

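```bash
cat > m3.py <<'E'
from m2 import *
obs=[]
for s,(a,b,c,d) in((T,(385,215,430,250)),(S,(195,285,245,345))):
    m=np.zeros((420,560));C=s["color"].astype(int);m[b:d,a:c]=((C[...,0]>C[...,1]))[b:d,a:c]
    m=cv2.morphologyEx(m.astype(np.uint8),cv2.MORPH_OPEN,np.ones((5,5)));n,l,st,_=cv2.connectedComponentsWithStats(m)
    m=(l==1+st[1:,4].argmax()).astype(float);obs.append(m);print(m.sum(),st[1:])
for use in((0,1),(0,),(1,)):
  best=None
  for g in([460,-308,.7],[460,-308,.4],[460,-308,1.0]):
    cost=lambda p:sum(np.abs(mask((T,S)[i],*p)-obs[i]).sum() for i in use)
    r=minimize(cost,g,method="Nelder-Mead",options=dict(initial_simplex=[g,[g[0]+8,g[1],g[2]],[g[0],g[1]+8,g[2]],[g[0],g[1],g[2]+.15]]))
    if best is None or r.fun<best.fun: best=r
  print("FIT",use,best.x.round(2),best.fun)
  if use==(0,): p=best.x
for nm,s,(a,b,c,d) in(("b1",T,(370,200,440,260)),("b2",S,(185,280,255,350))):
    im=cv2.resize(s["color"][b:d,a:c,::-1],None,fx=6,fy=6)
    for z in(0,48):cv2.polylines(im,[np.round((np.array([px(s,q) for q in blk(*p,z)])-[a,b]+.5)*6).astype(int)],True,(0,255,255),1)
    cv2.imwrite(f"pics/{nm}.png",im)
a=cv2.imread("pics/b1.png");b=cv2.imread("pics/b2.png");cv2.imwrite("pics/b12.png",cv2.resize(np.vstack([a,b]),None,fx=.75,fy=.75))
E
python3 m3.py|tail -8
```

```text
rest corners [574.3  -6.6] [576.6 -52. ] [730.2 -42.2] [728.7   5.3]
cradle corners [505.5 403.5] [492.5 290.6] [691.9 288. ] [698.3 378.1]
363.0 [[395 222  24  22 363]]
1274.0 [[ 229  285   16   14  205]
 [ 200  296   38   45 1274]]
FIT (0, 1) [ 456.37 -311.09    0.51] 240.13333333333335
FIT (0,) [ 456.13 -312.01    0.52] 80.08627450980393
FIT (1,) [ 456.02 -309.91    0.5 ] 156.49019607843135
```

View pics/b12.png

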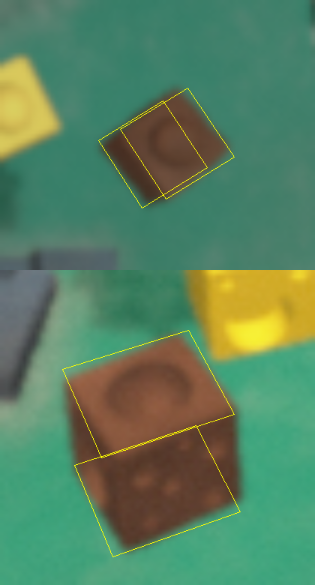

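```bash
cat > p.py <<'E'
import sys,numpy as np
from scipy.spatial.transform import Rotation as Ro
from bench import robot
s=robot.state();p=s["eef_pos"];R=Ro.from_rotvec(s["eef_rot"])
M=R.as_matrix();yaw=np.arctan2(M[1,1],M[0,1])
print("t",round(s["time_s"],2),"pos",p.round(1),"yaw",round(float(yaw),3),"j6",s["joint_positions"][5].round(2),"F",s["wrist_force"].round(1),"gap",round(s["finger_gap"],3))
def plan(x,y,z,yw,p=p,R=R):
    c,sn=np.cos(yw),np.sin(yw);Rt=Ro.from_matrix(np.array([[-0+sn,c,0],[-c,sn,0],[0,0,-1]]))
    Mx=Rt.as_matrix();Mx[:,0]=np.cross(Mx[:,1],Mx[:,2]);Rt=Ro.from_matrix(Mx)
    d=R.inv().apply(np.array([x,y,z])-p);a=(R.inv()*Rt).as_rotvec()
    print((x,y,z,yw),"dp",d.round(1),"ang",a.round(3),"dist",round(float(np.linalg.norm(d)),1),"rows",int(np.ceil(max(np.linalg.norm(d)/41.7,np.linalg.norm(a)/.125))))
for a in sys.argv[1:]:
    plan(*map(float,a.split(",")))
E
python3 p.py 379.7,352,120,1.719 379.7,352,3,1.719
```

```text
t 0.1 pos [120.3 536.2 204.4] yaw 1.35 j6 -0.1 F [-0.4  0.7 -0.5] gap 1.001Traceback (most recent call last):
  File "p.py", line 13, in <module>
    plan(*map(float,a.split(",")))
    ~~~~^^^^^^^^^^^^^^^^^^^^^^^^^^
  File "p.py", line 8, in plan
    c,sn=np.cos(yw),np.sin(yw);Rt=Ro.from_matrix(np.array([[-0+sn,c,0],[-c,sn,0],[0,0,-1]]))
                                  ~~~~~~~~~~~~~~^^^^^^^^^^^^^^^^^^^^^^^^^^^^^^^^^^^^^^^^^^^^
  File "scipy/spatial/transform/_rotation.pyx", line 1143, in scipy.spatial.transform._rotation.Rotation.from_matrix
ValueError: Non-positive determinant (left-handed or null coordinate frame) in rotation matrix 0: [[ 0.98903792 -0.14766174  0.        ]
 [ 0.14766174  0.98903792  0.        ]
 [ 0.          0.         -1.        ]].
```

```bash
sed -i 's/\[\[-0+sn,c,0\],\[-c,sn,0\]/[[-sn,c,0],[c,sn,0]/; s/    Mx=.*//' p.py
python3 p.py 379.7,352,120,1.719 379.7,352,3,1.719
```

```text
t 0.1 pos [120.3 536.2 204.4] yaw 1.35 j6 -0.1 F [-0.4  0.7 -0.5] gap 1.001
(379.7, 352.0, 120.0, 1.719) dp [-293.4 -122.7   84.6] ang [-0.002 -0.001 -0.369] dist 329.1 rows 8
(379.7, 352.0, 3.0, 1.719) dp [-293.5 -122.5  201.6] ang [-0.002 -0.001 -0.369] dist 376.5 rows 10
```

Request:
{"fn": "arm_command", "kwargs": {
  "dp": [
    [-40,-17,0],
    [-80,-34,10],
    [-120,-50,30],
    [-160,-67,50],
    [-200,-84,70],
    [-240,-101,80],
    [-278,-117,84],
    [-293.4,-122.7,84.6]
  ],
  "angular": [
    [0,0,-0.05],
    [0,0,-0.1],
    [0,0,-0.15],
    [0,0,-0.2],
    [0,0,-0.25],
    [0,0,-0.3],
    [-0.002,-0.001,-0.35],
    [-0.002,-0.001,-0.369]
  ],
  "claw": [0.4,0.4,0.4,0.4,0.4,0.4,0.4,0.4],
  "force": 40
}}

```text
time_s: 0.77
eef_pos: [380.1, 350.6, 119.0]
eef_rot: [0.236, -3.131, -0.001]
wrist_force: [0.7, 0.9, -0.9]
finger_gap: 0.603
```

```bash
python3 p.py 379.7,352,3,1.719; python3 - <<'E'
from bench import robot
import cv2,numpy as np
o=[]
for n in("top","side"):
    s=robot.snapshot(n)["color"][:,:,::-1]; o.append(s)
a=o[0][200:320,110:230];b=o[1][100:220,190:310]
cv2.imwrite("pics/g1.png",cv2.resize(np.hstack([a,b]),(800,400),interpolation=cv2.INTER_CUBIC))
E
```

```text
t 0.77 pos [380.1 350.6 119. ] yaw 1.721 j6 -1.09 F [ 0.7  0.9 -0.9] gap 0.603
(379.7, 352.0, 3.0, 1.719) dp [  0.    1.4 116. ] ang [ 0.001 -0.001  0.002] dist 116.0 rows 3
```

View pics/g1.png

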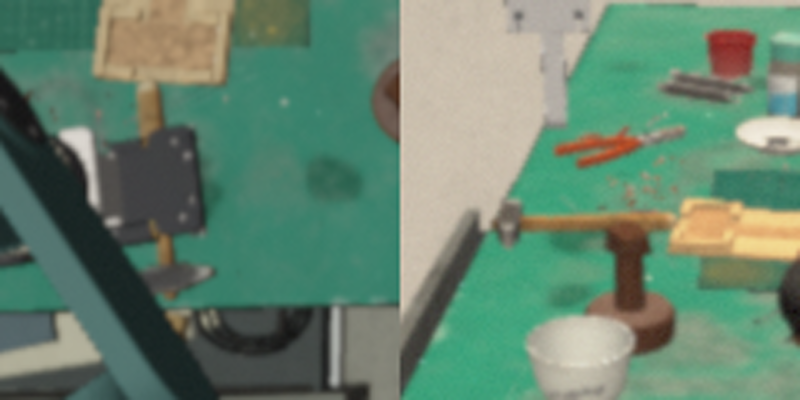

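Request:
{"fn": "arm_command", "kwargs": {
  "dp": [
    [0,1,30],
    [0,1.4,60],
    [0,1.4,85],
    [0,1.4,105],
    [0,1.4,115],
    [0,1.4,115.5]
  ],
  "angular": [
    [0,0,0],
    [0,0,0],
    [0,0,0],
    [0,0,0],
    [0,0,0],
    [0,0,0]
  ],
  "claw": [0.4,0.4,0.4,0.4,0.4,0.4]
}}

```text
time_s: 1.37
eef_pos: [377.4, 353.3, 2.5]
eef_rot: [0.233, -3.129, 0.002]
wrist_force: [0.0, -0.2, -0.2]
finger_gap: 0.596
```

Request:
{"fn": "arm_command", "kwargs": {
  "dp": [
    [0,0,0],
    [0,0,0],
    [0,0,0],
    [0,0,0],
    [0,0,0],
    [0,0,0]
  ],
  "angular": [
    [0,0,0],
    [0,0,0],
    [0,0,0],
    [0,0,0],
    [0,0,0],
    [0,0,0]
  ],
  "claw": [1,1,1,1,1,1]
}}

```text
time_s: 1.87
eef_pos: [380.2, 354.6, 6.1]
eef_rot: [-0.232, 3.131, 0.004]
wrist_force: [-0.3, 0.2, -0.4]
finger_gap: 0.209
```

Request:
{"fn": "arm_command", "kwargs": {
  "dp": [
    [0,0,0],
    [0,0,0],
    [0,0,-8],
    [0,0,-20],
    [0,0,-40],
    [0,0,-60]
  ],
  "angular": [
    [0,0,0],
    [0,0,0],
    [0,0,0],
    [0,0,0],
    [0,0,0],
    [0,0,0]
  ],
  "claw": [1,1,1,1,1,1]
}}

```text
time_s: 2.37
eef_pos: [379.0, 353.7, 65.9]
eef_rot: [0.232, -3.132, -0.001]
wrist_force: [0.7, 0.2, -2.6]
finger_gap: 0.146
```

```bash
cat > look.py <<'E'
# usage: look.py name tx ty tw th  sx sy sw sh
import sys
from bench import robot
import cv2,numpy as np,pickle
n=sys.argv[1];v=list(map(int,sys.argv[2:]))
o=[]
for c,k in(("top",v[:4]),("side",v[4:])):
    s=robot.snapshot(c);pickle.dump(s,open(f"{n}_{c}.pkl","wb"))
    o.append(cv2.resize(s["color"][k[1]:k[1]+k[3],k[0]:k[0]+k[2],::-1],(400,int(400*k[3]/k[2])),interpolation=cv2.INTER_CUBIC))
h=max(a.shape[0] for a in o);o=[np.vstack([a,np.zeros((h-a.shape[0],400,3),np.uint8)]) for a in o]
cv2.imwrite(f"pics/{n}.png",np.hstack(o))
E
python3 look.py g2 110 180 130 130 190 80 140 140; python3 p.py 571,353,90,1.495
```

```text
t 2.47 pos [382.2 356.1  70.1] yaw 1.719 j6 -1.08 F [ 1.2  0.9 -2.9] gap 0.147
(571.0, 353.0, 90.0, 1.495) dp [-186.4  -30.8  -18.4] ang [0.007 0.008 0.224] dist 189.9 rows 5
```

View pics/g2.png

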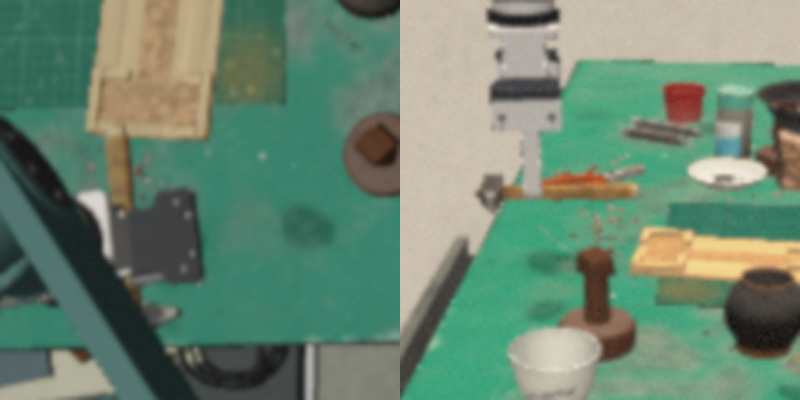

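Request:
{"fn": "arm_command", "kwargs": {
  "dp": [
    [-20,-3,0],
    [-50,-8,0],
    [-85,-14,0],
    [-120,-20,0],
    [-150,-25,0],
    [-175,-29,0],
    [-186.4,-30.8,0],
    [-186.4,-30.8,0]
  ],
  "angular": [
    [0,0,0.03],
    [0,0,0.07],
    [0,0,0.11],
    [0,0,0.15],
    [0,0,0.19],
    [0,0,0.22],
    [0,0,0.224],
    [0,0,0.224]
  ],
  "claw": [1,1,1,1,1,1,1,1]
}}

```text
time_s: 3.13
eef_pos: [570.8, 350.1, 63.6]
eef_rot: [0.123, 3.139, 0.001]
wrist_force: [0.3, 0.1, -2.1]
finger_gap: 0.143
```

```bash
python3 look.py g3 110 130 130 130 190 80 160 140; python3 p.py 571,353,70,1.495
```

```text
t 3.23 pos [567.8 350.8  64. ] yaw 1.495 j6 -1.03 F [-0.2 -0.3 -4.1] gap 0.144
(571.0, 353.0, 70.0, 1.495) dp [-3.   2.4 -6. ] ang [ 0.001 -0.002 -0.   ] dist 7.1 rows 1
```

View pics/g3.png

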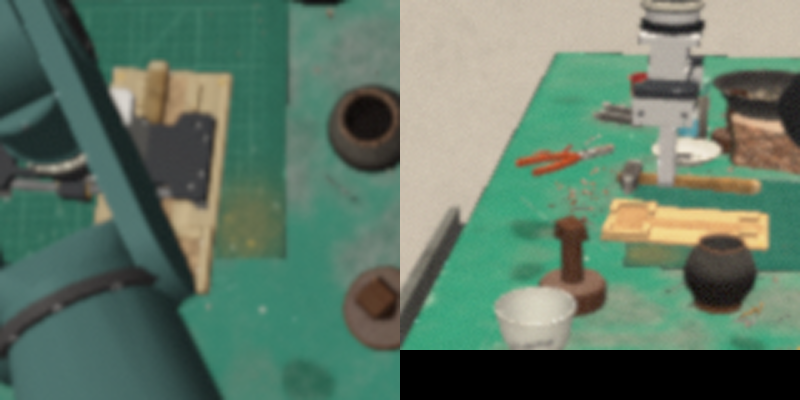

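Request:
{"fn": "arm_command", "kwargs": {
  "dp": [
    [-2,1.5,10],
    [-2,1.5,22],
    [-2,1.5,30],
    [-2,1.5,30],
    [-2,1.5,30]
  ],
  "angular": [
    [0,0,0],
    [0,0,0],
    [0,0,0],
    [0,0,0],
    [0,0,0]
  ],
  "claw": [1,1,1,1,1]
}}

```text
time_s: 3.65
eef_pos: [569.2, 352.3, 33.8]
eef_rot: [-0.118, -3.137, -0.001]
wrist_force: [-0.2, -0.6, -2.5]
finger_gap: 0.141
```

```bash
python3 p.py 571,353,12.5,1.495;python3 look.py g4 110 130 130 130 220 110 120 110;  python3 p.py 571,353,12.5,1.495
```

```text
t 3.65 pos [569.2 352.3  33.8] yaw 1.496 j6 -1.03 F [-0.2 -0.6 -2.5] gap 0.141
(571.0, 353.0, 12.5, 1.495) dp [-1.8  0.8 21.3] ang [ 0.    -0.002  0.001] dist 21.4 rows 1
t 3.75 pos [570.6 352.8  35.8] yaw 1.495 j6 -1.03 F [ 0.4 -0.4 -2.9] gap 0.143
(571.0, 353.0, 12.5, 1.495) dp [-0.3  0.1 23.3] ang [0.002 0.001 0.   ] dist 23.3 rows 1
```

View pics/g4.png

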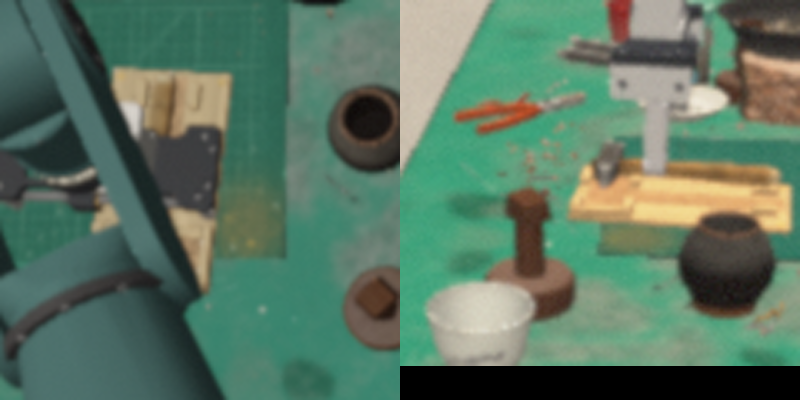

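```bash
python3 - <<'E'
from h import *
s=pickle.load(open("g4_top.pkl","rb"))
print(px(s,[683.7,344.6,50]),px(s,[683.7,344.6,35]))
im=cv2.resize(s["color"][140:200,135:195,::-1],None,fx=10,fy=10,interpolation=cv2.INTER_CUBIC)
S=pickle.load(open("g4_side.pkl","rb"))
d=np.array([np.cos(3.066),np.sin(3.066)]);n=np.array([-d[1],d[0]]);o=np.array([595,351.3])
im2=cv2.resize(S["color"][130:190,260:350,::-1],None,fx=7,fy=7,interpolation=cv2.INTER_CUBIC)
def dr(im,s,ox,oy,k):
  for x0,x1,y0,y1,zz in((-89,61,-8,8,49),(61,83,-36,36,55)):
    for dz in(0,):
      P=[px(s,[*(o+d*x+n*y),zz+dz]) for x,y in((x0,y0),(x1,y0),(x1,y1),(x0,y1))]
      cv2.polylines(im,[np.round((np.array(P)-[ox,oy]+.5)*k).astype(int)],True,(0,0,255),1)
dr(im,s,135,140,10);dr(im2,S,260,130,7)
cv2.imwrite("pics/q1.png",im);cv2.imwrite("pics/q2.png",im2)
E
```

```text
[161.63548749 152.6119781 ] [163.12811059 154.36338193]
```

View pics/q1.png

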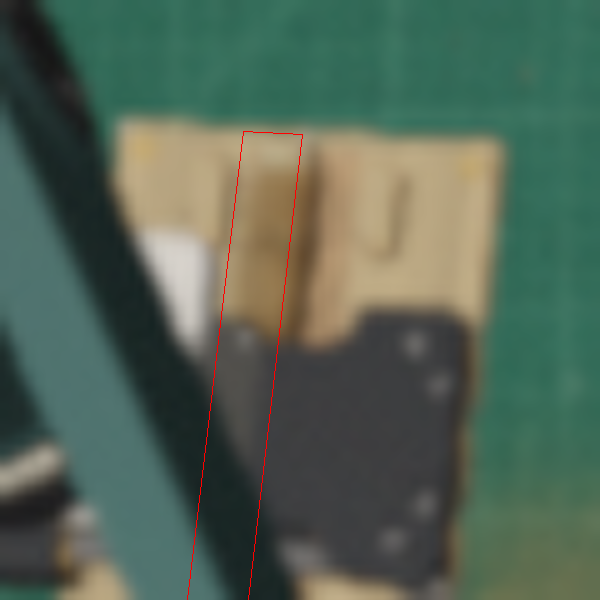

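View pics/q2.png

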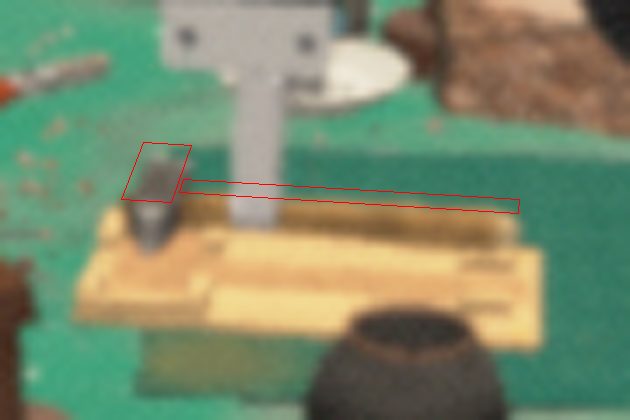

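Request:
{"fn": "arm_command", "kwargs": {
  "dp": [
    [0,0,8],
    [0,0,14],
    [0,0,18],
    [0,0,18]
  ],
  "angular": [
    [0,0,0],
    [0,0,0],
    [0,0,0],
    [0,0,0]
  ],
  "claw": [1,1,1,1]
}}

```text
time_s: 4.08
eef_pos: [569.8, 352.1, 15.7]
eef_rot: [-0.119, -3.138, -0.001]
wrist_force: [-0.3, -0.2, -2.8]
finger_gap: 0.146
```

Request:
{"fn": "arm_command", "kwargs": {
  "dp": [
    [0,0,2],
    [0,0,2],
    [0,0,2]
  ],
  "angular": [
    [0,0,0],
    [0,0,0],
    [0,0,0]
  ],
  "claw": [1,1,1]
}}

```text
time_s: 4.33
eef_pos: [570.9, 352.7, 15.7]
eef_rot: [0.119, 3.138, 0.003]
wrist_force: [-0.2, -0.1, -3.5]
finger_gap: 0.144
```

Request:
{"fn": "arm_command", "kwargs": {
  "dp": [
    [0,0,2],
    [0,0,3],
    [0,0,3]
  ],
  "angular": [
    [0,0,0],
    [0,0,0],
    [0,0,0]
  ],
  "claw": [1,1,1]
}}

```text
time_s: 4.58
eef_pos: [571.4, 353.0, 14.5]
eef_rot: [0.119, 3.136, 0.005]
wrist_force: [-0.9, -1.2, 4.3]
finger_gap: 0.142
```

```bash
python3 look.py g5 130 130 80 80 240 120 100 80;  python3 p.py 571,353,12.5,1.495
```

```text
t 4.68 pos [571.5 353.   14.6] yaw 1.495 j6 -1.03 F [-1.6 -1.   6.1] gap 0.147
(571.0, 353.0, 12.5, 1.495) dp [ 0.5 -0.   2. ] ang [0.003 0.003 0.   ] dist 2.1 rows 1
```

View pics/g5.png

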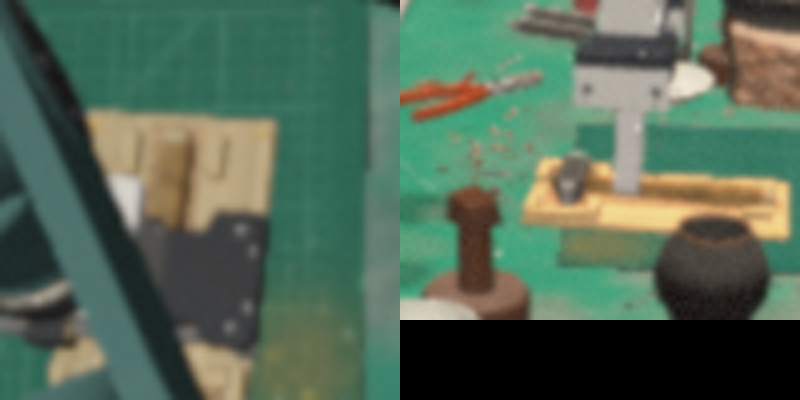

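Request:
{"fn": "arm_command", "kwargs": {
  "dp": [
    [0,0,0],
    [0,0,0],
    [0,0,0],
    [0,0,0],
    [0,0,-10],
    [0,0,-40],
    [0,0,-80],
    [0,0,-120]
  ],
  "angular": [
    [0,0,0],
    [0,0,0],
    [0,0,0],
    [0,0,0],
    [0,0,0],
    [0,0,0],
    [0,0,0],
    [0,0,0]
  ],
  "claw": [0.6,0.55,0.55,0.55,0.55,0.55,0.55,0.55]
}}

```text
time_s: 5.35
eef_pos: [569.7, 352.0, 132.8]
eef_rot: [-0.119, -3.137, -0.001]
wrist_force: [0.3, 0.8, 0.1]
finger_gap: 0.45
```

```bash
python3 p.py 471.8,147.6,150,1.495 471.8,147.6,150,0 471.8,147.6,150,0.3
```

```text
t 5.35 pos [569.7 352.  132.8] yaw 1.495 j6 -1.03 F [0.3 0.8 0.1] gap 0.45
(471.8, 147.6, 150.0, 1.495) dp [  82.2 -211.2  -17.1] ang [ 0.    -0.002 -0.   ] dist 227.3 rows 6
(471.8, 147.6, 150.0, 0.0) dp [  82.2 -211.2  -17.1] ang [-1.000e-03 -2.000e-03  1.495e+00] dist 227.3 rows 12
(471.8, 147.6, 150.0, 0.3) dp [  82.2 -211.2  -17.1] ang [-1.000e-03 -2.000e-03  1.195e+00] dist 227.3 rows 10
```

Request:
{"fn": "arm_command", "kwargs": {
  "dp": [
    [10,-26,-15],
    [20,-52,-25],
    [31,-79,-27],
    [41,-105,-27],
    [51,-131,-27],
    [61,-158,-27],
    [72,-185,-27],
    [82,-211,-27]
  ],
  "angular": [
    [0,0,0.12],
    [0,0,0.24],
    [0,0,0.36],
    [0,0,0.48],
    [0,0,0.6],
    [0,0,0.72],
    [0,0,0.84],
    [0,0,0.96]
  ],
  "claw": [0.4,0.3,0.3,0.3,0.3,0.3,0.3,0.3]
}}

```text
time_s: 6.02
eef_pos: [472.2, 147.1, 159.8]
eef_rot: [1.563, 2.724, 0.005]
wrist_force: [-0.4, -0.7, -0.1]
finger_gap: 0.7
```

```bash
python3 look.py g6 130 120 130 130 240 100 140 120;  python3 p.py 471.8,147.6,150,0.0
```

```text
t 6.12 pos [471.8 145.6 160.1] yaw 0.53 j6 -0.35 F [-0.8 -0.   0.1] gap 0.7
(471.8, 147.6, 150.0, 0.0) dp [ 1.7  1.  10.1] ang [ 0.002 -0.     0.53 ] dist 10.3 rows 5
```

View pics/g6.png

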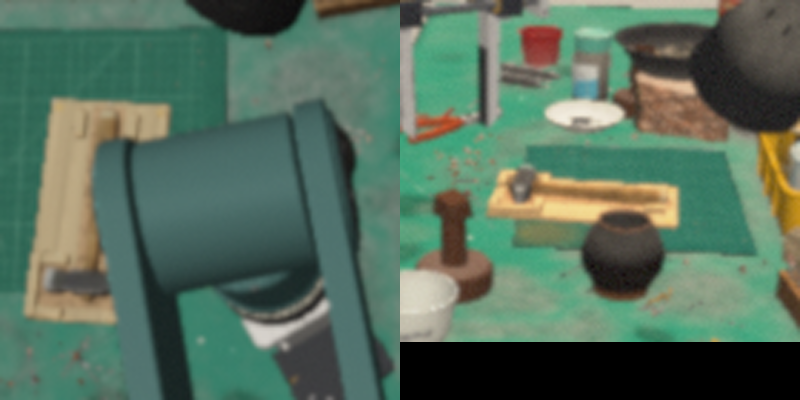

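Request:
{"fn": "arm_command", "kwargs": {
  "dp": [
    [1,1,0],
    [1.7,1,0],
    [1.7,1,0],
    [1.7,1,0],
    [1.7,1,0],
    [1.7,1,25],
    [1.7,1,55],
    [1.7,1,85]
  ],
  "angular": [
    [0,0,0.12],
    [0,0,0.24],
    [0,0,0.36],
    [0,0,0.47],
    [0,0,0.53],
    [0,0,0.53],
    [0,0,0.53],
    [0,0,0.53]
  ],
  "claw": [0.3,0.3,0.3,0.3,0.3,0.3,0.3,0.3]
}}

```text
time_s: 6.78
eef_pos: [474.5, 151.4, 74.7]
eef_rot: [2.213, 2.228, 0.009]
wrist_force: [0.4, 0.7, -0.4]
finger_gap: 0.696
```

```bash
python3 look.py g7 180 170 120 120 210 130 120 110;  python3 p.py 471.8,147.6,36,0.0
```

```text
t 6.88 pos [469.2 150.2  69.2] yaw 0.007 j6 0.19 F [-0.9  0.4 -0.7] gap 0.699
(471.8, 147.6, 36.0, 0.0) dp [-2.7  2.9 33.1] ang [-0.009 -0.     0.007] dist 33.4 rows 1
```

View pics/g7.png

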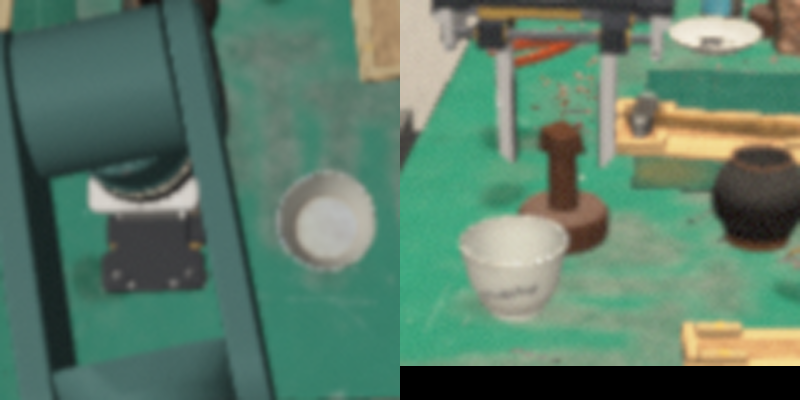

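Request:
{"fn": "arm_command", "kwargs": {
  "dp": [
    [0,0,12],
    [0,0,25],
    [0,0,33],
    [0,0,33],
    [0,0,33]
  ],
  "angular": [
    [0,0,0],
    [0,0,0],
    [0,0,0],
    [0,0,0],
    [0,0,0]
  ],
  "claw": [0.3,0.3,0.3,0.3,0.3]
}}

```text
time_s: 7.3
eef_pos: [473.7, 150.7, 42.0]
eef_rot: [-2.216, -2.227, -0.005]
wrist_force: [0.5, 0.9, 0.0]
finger_gap: 0.697
```

Request:
{"fn": "arm_command", "kwargs": {
  "dp": [
    [0,0,0],
    [0,0,0],
    [0,0,0],
    [0,0,0],
    [0,0,0],
    [0,0,0],
    [0,0,0],
    [0,0,0]
  ],
  "angular": [
    [0,0,0],
    [0,0,0],
    [0,0,0],
    [0,0,0],
    [0,0,0],
    [0,0,0],
    [0,0,0],
    [0,0,0]
  ],
  "claw": [1,1,1,1,1,1,1,1],
  "force": 30
}}

```text
time_s: 7.97
eef_pos: [473.0, 150.5, 41.5]
eef_rot: [-2.215, -2.227, -0.004]
wrist_force: [-2.2, -0.5, 4.0]
finger_gap: 0.367
```

```bash
python3 look.py g8 180 170 120 120 210 130 120 110;  python3 p.py 471.8,147.6,36,0.0
```

```text
t 8.07 pos [473.  150.5  41.5] yaw 0.005 j6 0.19 F [-1.8 -0.2  4.8] gap 0.372
(471.8, 147.6, 36.0, 0.0) dp [-2.9 -1.2  5.5] ang [ 0.001 -0.002  0.005] dist 6.4 rows 1
```

View pics/g8.png

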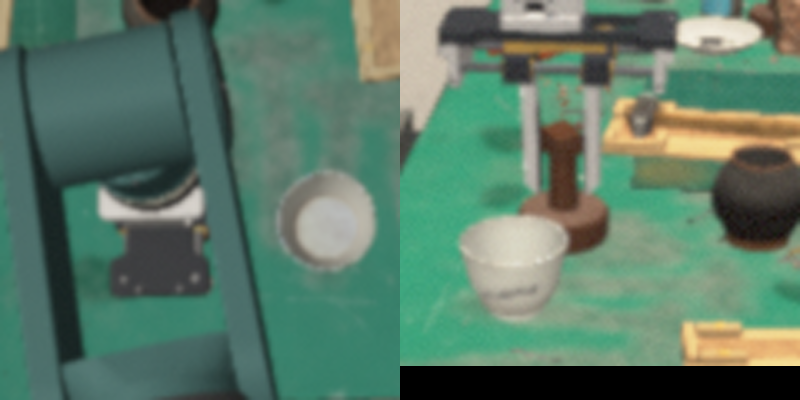

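```bash
python3 - <<'E'
from h import *
T=pickle.load(open("top0.pkl","rb"));S=pickle.load(open("side0.pkl","rb"))
a=cv2.resize(T["color"][210:250,215:255,::-1],(480,480),interpolation=cv2.INTER_CUBIC)
b=cv2.resize(S["color"][160:208,240:280,::-1],(400,480),interpolation=cv2.INTER_CUBIC)
cv2.imwrite("pics/dh.png",cv2.convertScaleAbs(cv2.resize(np.hstack([a,b]),(800,436)),alpha=1.8))
print(w(T,278,236,50))
E
```

```text
[449.78975674  32.37642816  50.        ]
```

View pics/dh.png

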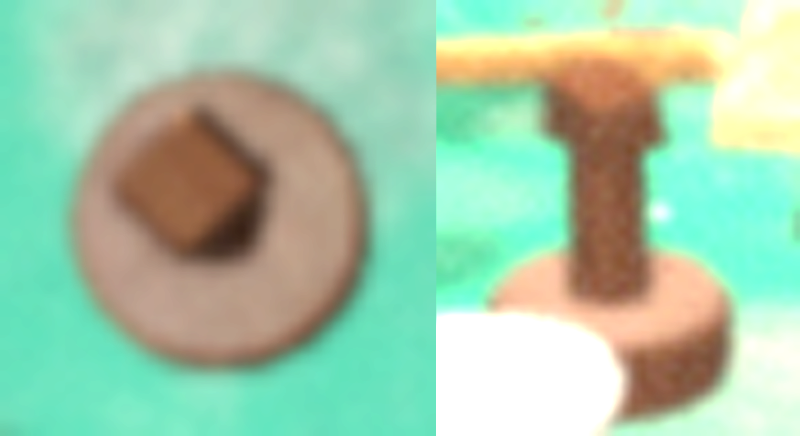

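Request:
{"fn": "arm_command", "kwargs": {
  "dp": [
    [0,0,0],
    [0,0,0],
    [-1,0,0],
    [-2,-1.3,0],
    [-2,-1.3,0],
    [-2,-1.3,0],
    [-2,-1.3,0],
    [-2,-1.3,0]
  ],
  "angular": [
    [0,0,0],
    [0,0,0],
    [0,0,0.12],
    [0,0,0.24],
    [0,0,0.36],
    [0,0,0.48],
    [0,0,0.6],
    [0,0,0.72]
  ],
  "claw": [0.3,0.3,0.3,0.3,0.3,0.3,0.3,0.3]
}}

```text
time_s: 8.73
eef_pos: [471.8, 148.3, 40.5]
eef_rot: [-2.861, -1.294, -0.003]
wrist_force: [-0.5, -0.3, 0.3]
finger_gap: 0.697
```

Request:
{"fn": "arm_command", "kwargs": {
  "dp": [
    [0,0,2],
    [0,0,2],
    [0,0,2],
    [0,0,2],
    [0,0,2],
    [0,0,2],
    [0,0,2],
    [0,0,2]
  ],
  "angular": [
    [0,0,0.04],
    [0,0,0.04],
    [0,0,0.04],
    [0,0,0.04],
    [0,0,0.04],
    [0,0,0.04],
    [0,0,0.04],
    [0,0,0.04]
  ],
  "claw": [0.3,1,1,1,1,1,1,1]
}}

```text
time_s: 9.4
eef_pos: [471.7, 148.5, 39.1]
eef_rot: [-2.882, -1.246, -0.003]
wrist_force: [-0.5, -0.5, 0.2]
finger_gap: 0.312
```

```bash
python3 look.py g9 180 170 120 120 210 130 120 110;  python3 p.py 471.8,147.6,36,-0.75
```

```text
t 9.5 pos [471.8 148.5  39.1] yaw -0.755 j6 0.94 F [ 0.1 -0.3 -0.5] gap 0.311
(471.8, 147.6, 36.0, -0.75) dp [-0.6  0.6  3.1] ang [-0.001 -0.002 -0.005] dist 3.2 rows 1
```

View pics/g9.png

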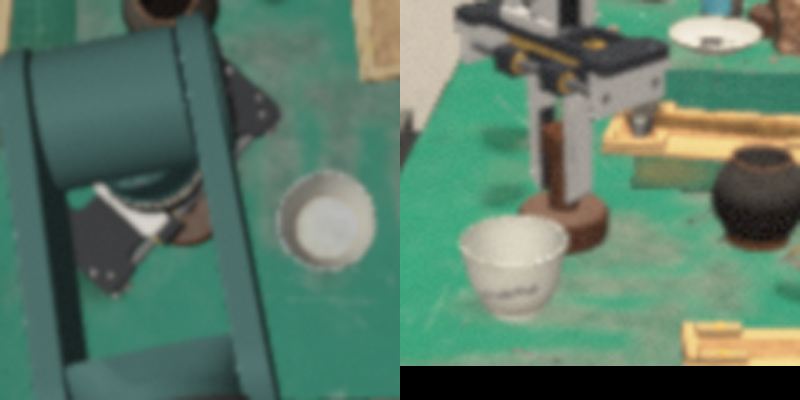

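Request:
{"fn": "arm_command", "kwargs": {
  "dp": [
    [0,0,0],
    [0,0,0],
    [0,0,-3],
    [0,0,-8],
    [0,0,-16],
    [0,0,-28],
    [0,0,-40],
    [0,0,-40]
  ],
  "angular": [
    [0,0,0],
    [0,0,0],
    [0,0,0],
    [0,0,0],
    [0,0,0],
    [0,0,0],
    [0,0,0],
    [0,0,0]
  ],
  "claw": [1,1,1,1,1,1,1,1],
  "force": 45
}}

```text
time_s: 10.17
eef_pos: [474.2, 148.9, 83.1]
eef_rot: [2.884, 1.246, 0.014]
wrist_force: [0.9, 0.4, -2.0]
finger_gap: 0.31
```

```bash
python3 look.py g10 180 170 120 120 210 130 120 110;  python3 p.py 641.4,-286.7,130,-0.75
```

```text
t 10.27 pos [472.6 148.5  80.5] yaw -0.755 j6 0.94 F [-0.6 -0.6 -3.1] gap 0.311
(641.4, -286.7, 130.0, -0.75) dp [-201.   421.2  -49.9] ang [ 0.001 -0.005 -0.005] dist 469.4 rows 12
```

View pics/g10.png

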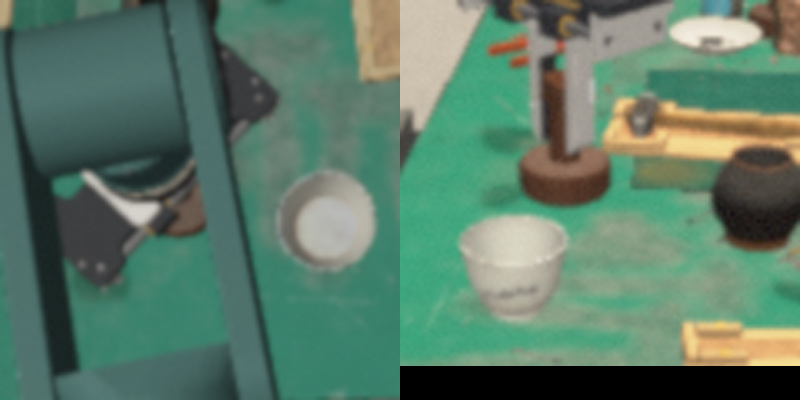

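Request:
{"fn": "arm_command", "kwargs": {
  "dp": [
    [0,0,-25],
    [-5,10,-50],
    [-20,42,-65],
    [-37,77,-65],
    [-54,112,-65],
    [-70,147,-65],
    [-87,182,-65],
    [-104,217,-65]
  ],
  "angular": [
    [0,0,0],
    [0,0,0],
    [0,0,0],
    [0,0,0],
    [0,0,0],
    [0,0,0],
    [0,0,0],
    [0,0,0]
  ],
  "claw": [1,1,1,1,1,1,1,1]
}}

```text
time_s: 10.93
eef_pos: [558.3, -77.9, 143.0]
eef_rot: [-2.882, -1.245, -0.002]
wrist_force: [1.2, 0.4, -2.2]
finger_gap: 0.305
```

Request:
{"fn": "arm_command", "kwargs": {
  "dp": [
    [-16,34,0],
    [-32,68,0],
    [-48,102,0],
    [-64,136,0],
    [-80,167,0],
    [-92,192,0],
    [-97,204,0],
    [-97,204,0]
  ],
  "angular": [
    [0,0,0],
    [0,0,0],
    [0,0,0],
    [0,0,0],
    [0,0,0],
    [0,0,0],
    [0,0,0],
    [0,0,0]
  ],
  "claw": [1,1,1,1,1,1,1,1]
}}

```text
time_s: 11.6
eef_pos: [640.2, -290.1, 140.9]
eef_rot: [-2.884, -1.24, 0.0]
wrist_force: [-0.5, -0.4, -2.1]
finger_gap: 0.308
```

```bash
python3 p.py 641.4,-286.7,65,-0.75
```

```text
t 11.6 pos [ 640.2 -290.1  140.9] yaw -0.759 j6 0.25 F [-0.5 -0.4 -2.1] gap 0.308
(641.4, -286.7, 65.0, -0.75) dp [ 3.2 -1.3 76. ] ang [-0.002 -0.001 -0.009] dist 76.0 rows 2
```

Request:
{"fn": "arm_command", "kwargs": {
  "dp": [
    [1.5,-0.5,20],
    [1.5,-0.5,45],
    [1.5,-0.5,65],
    [1.5,-0.5,72],
    [1.5,-0.5,72],
    [1.5,-0.5,72]
  ],
  "angular": [
    [0,0,0],
    [0,0,0],
    [0,0,0],
    [0,0,0],
    [0,0,0],
    [0,0,0]
  ],
  "claw": [1,1,1,1,1,1]
}}

```text
time_s: 12.1
eef_pos: [641.1, -284.3, 71.4]
eef_rot: [-2.881, -1.246, -0.002]
wrist_force: [0.3, -1.0, -2.0]
finger_gap: 0.313
```

```bash
python3 look.py g11 340 130 100 100 260 250 140 120;  python3 p.py 641.4,-286.7,45,-0.75
```

```text
t 12.2 pos [ 642.3 -285.2   73.7] yaw -0.755 j6 0.25 F [ 0.4 -0.2 -2.7] gap 0.309
(641.4, -286.7, 45.0, -0.75) dp [-1.8  0.3 28.7] ang [ 0.003 -0.003 -0.005] dist 28.8 rows 1
```

View pics/g11.png

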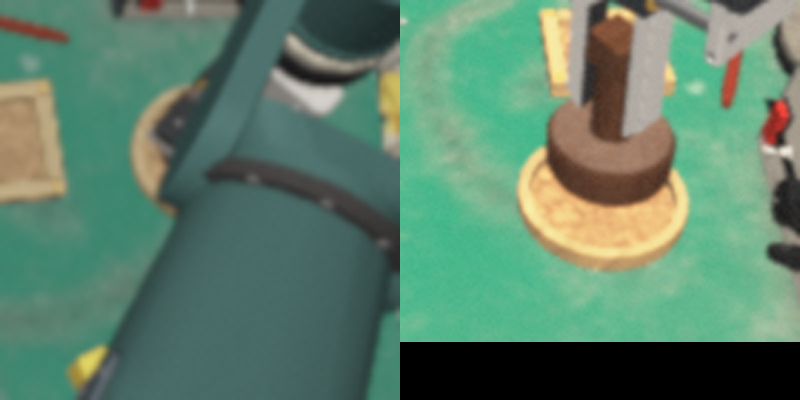

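```bash
python3 - <<'E'
from h import *
S=pickle.load(open("g11_side.pkl","rb"))
k=6;ox,oy=295,250
im=cv2.resize(S["color"][250:350,295:395,::-1],None,fx=k,fy=k,interpolation=cv2.INTER_CUBIC)
def circ(cx,cy,r,z,col):
    P=[px(S,[cx+r*np.cos(t),cy+r*np.sin(t),z]) for t in np.linspace(0,6.28,40)]
    cv2.polylines(im,[np.round((np.array(P)-[ox,oy]+.5)*k).astype(int)],True,col,1)
z=73-39
circ(642,-286,36,z,(0,255,255));circ(642,-286,36,z+28,(0,255,255))
circ(641.4,-286.7,50,14,(255,0,0));circ(641.4,-286.7,43,14,(0,0,255))
cv2.imwrite("pics/q3.png",im)
E
```

```text
(no output)
```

View pics/q3.png

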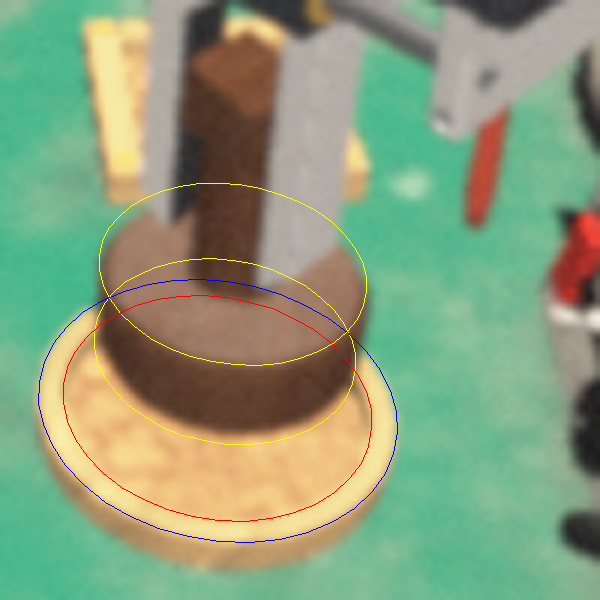

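Request:
{"fn": "arm_command", "kwargs": {
  "dp": [
    [-2.5,0,8],
    [-2.5,0,16],
    [-2.5,0,22],
    [-2.5,0,24],
    [-2.5,0,24]
  ],
  "angular": [
    [0,0,0],
    [0,0,0],
    [0,0,0],
    [0,0,0],
    [0,0,0]
  ],
  "claw": [1,1,1,1,1]
}}

```text
time_s: 12.62
eef_pos: [638.8, -286.6, 46.1]
eef_rot: [-2.881, -1.245, -0.001]
wrist_force: [-0.1, -0.6, -1.4]
finger_gap: 0.305
```

Request:
{"fn": "arm_command", "kwargs": {
  "dp": [
    [0,0,2],
    [0,0,4],
    [0,0,4]
  ],
  "angular": [
    [0,0,0],
    [0,0,0],
    [0,0,0]
  ],
  "claw": [1,1,1]
}}

```text
time_s: 12.87
eef_pos: [639.8, -287.2, 45.2]
eef_rot: [-2.884, -1.246, -0.004]
wrist_force: [-2.5, 1.1, 2.9]
finger_gap: 0.307
```

```bash
python3 look.py g12 340 130 100 100 260 250 140 120;  python3 p.py 641.4,-286.7,45,-0.75
```

```text
t 12.97 pos [ 639.8 -287.2   45.2] yaw -0.755 j6 0.25 F [-2.7  1.2  5.1] gap 0.308
(641.4, -286.7, 45.0, -0.75) dp [1.4 0.8 0.2] ang [ 0.001 -0.002 -0.005] dist 1.7 rows 1
```

View pics/g12.png

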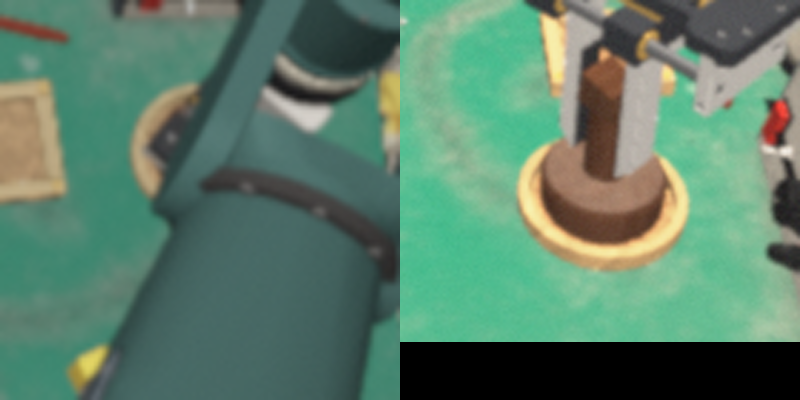

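Request:
{"fn": "arm_command", "kwargs": {
  "dp": [
    [0,0,0],
    [0,0,0],
    [0,0,0],
    [0,0,0],
    [0,0,-15],
    [0,0,-45],
    [0,0,-80],
    [0,0,-110]
  ],
  "angular": [
    [0,0,0],
    [0,0,0],
    [0,0,0],
    [0,0,0],
    [0,0,0],
    [0,0,0],
    [0,0,0],
    [0,0,0]
  ],
  "claw": [0.4,0.4,0.4,0.4,0.4,0.4,0.4,0.4]
}}

```text
time_s: 13.63
eef_pos: [639.4, -287.0, 154.3]
eef_rot: [-2.882, -1.246, -0.003]
wrist_force: [0.4, -0.8, 0.3]
finger_gap: 0.603
```

```bash
python3 p.py 456.5,-311,150,0.51
```

```text
t 13.63 pos [ 639.4 -287.   154.3] yaw -0.755 j6 0.25 F [ 0.4 -0.8  0.3] gap 0.603
(456.5, -311.0, 150.0, 0.51) dp [-142.8 -116.7    4.1] ang [ 1.000e-03 -3.000e-03 -1.265e+00] dist 184.5 rows 11
```

Request:
{"fn": "arm_command", "kwargs": {
  "dp": [
    [-18,-15,0],
    [-36,-30,0],
    [-54,-45,0],
    [-72,-60,0],
    [-90,-75,0],
    [-108,-90,0],
    [-126,-105,0],
    [-143,-117,0]
  ],
  "angular": [
    [0,0,-0.12],
    [0,0,-0.24],
    [0,0,-0.36],
    [0,0,-0.48],
    [0,0,-0.6],
    [0,0,-0.72],
    [0,0,-0.84],
    [0,0,-0.96]
  ],
  "claw": [0.1,0.1,0.1,0.1,0.1,0.1,0.1,0.1]
}}

```text
time_s: 14.3
eef_pos: [454.9, -310.9, 152.9]
eef_rot: [-1.975, -2.443, -0.004]
wrist_force: [-0.2, -0.1, -0.0]
finger_gap: 0.901
```

Request:
{"fn": "arm_command", "kwargs": {
  "dp": [
    [0,0,0],
    [0,0,0],
    [0,0,10],
    [0,0,30],
    [0,0,50],
    [0,0,70],
    [0,0,70]
  ],
  "angular": [
    [0,0,-0.12],
    [0,0,-0.24],
    [0,0,-0.305],
    [0,0,-0.305],
    [0,0,-0.305],
    [0,0,-0.305],
    [0,0,-0.305]
  ],
  "claw": [0.1,0.1,0.1,0.1,0.1,0.1,0.1]
}}

```text
time_s: 14.88
eef_pos: [453.8, -308.8, 78.2]
eef_rot: [-1.585, -2.702, -0.006]
wrist_force: [0.1, -0.4, -0.4]
finger_gap: 0.9
```

```bash
python3 look.py g13 340 130 130 130 180 230 180 120;  python3 p.py 456.5,-311,16,0.51
```

```text
t 14.98 pos [ 455.9 -310.5   82.5] yaw 0.51 j6 -1.21 F [0.2 0.6 0.6] gap 0.899
(456.5, -311.0, 16.0, 0.51) dp [-0.9  0.2 66.5] ang [ 0.001 -0.003  0.   ] dist 66.5 rows 2
```

View pics/g13.png

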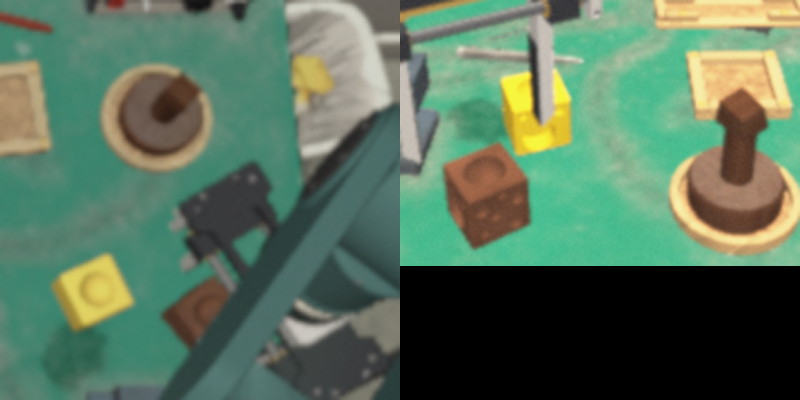

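```bash
python3 - <<'E'
from h import *
S=pickle.load(open("g13_side.pkl","rb"));T=pickle.load(open("g13_top.pkl","rb"))
for q in([496,-288,82],[416,-333,82],[456,-311,82],[456,-311,48]): print(q,px(S,q),px(T,q))
cv2.imwrite("pics/q4.png",cv2.resize(S["color"][200:360,140:340,::-1],(800,640)[:2],interpolation=cv2.INTER_CUBIC)[:600])
E
```

```text
[496, -288, 82] [243.21540504 281.27531363] [402.34526034 214.23768456]
[416, -333, 82] [186.6343759  298.06615193] [422.48066685 245.00406468]
[456, -311, 82] [215.70259962 289.63450637] [412.53654711 229.50746327]
[456, -311, 48] [217.20375222 305.9183398 ] [408.42295613 231.31777923]
```

View pics/q4.png

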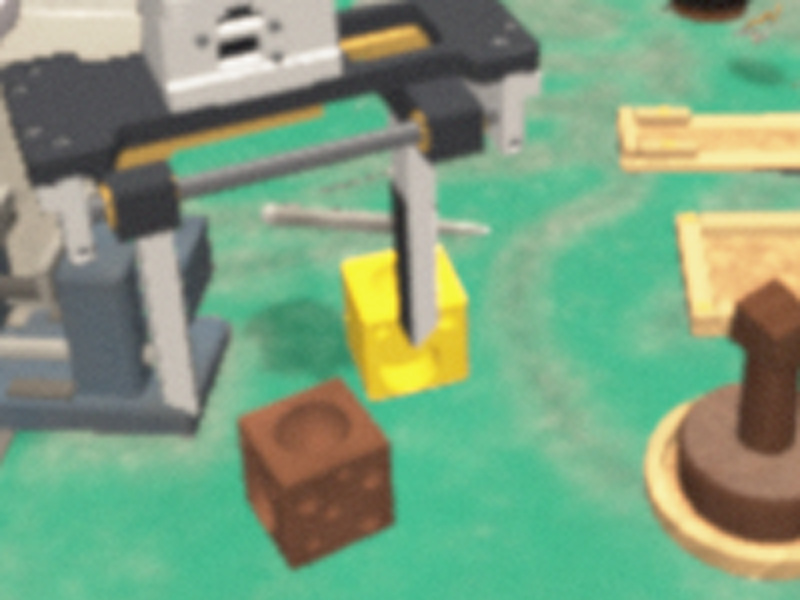

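```bash
python3 - <<'E'
from h import *
S=pickle.load(open("g13_side.pkl","rb"));T=pickle.load(open("top0.pkl","rb"))
print(w(S,140+195/4,200+428/4,0),w(S,140+230/4,200+325/4,15))
for z in(60,80,100,120): print(z,w(S,140+135/4,200+245/4,z),"side;  top:",w(T,396,256,z),w(T,370,256,z), w(S,140+205/4,200+222/4,z))
E
```

```text
[ 392.62482757 -267.46236956    0.        ] [ 396.55582498 -214.90628684   15.        ]
60 [ 357.20300623 -215.73109174   60.        ] side;  top: [ 391.14552579 -270.08546196   60.        ] [ 392.41358547 -203.15645054   60.        ] [ 384.27762513 -195.99421522   60.        ]
80 [ 367.70024782 -241.58277495   80.        ] side;  top: [ 389.70868592 -264.37908521   80.        ] [ 390.9530725  -198.69955546   80.        ] [ 393.49459302 -222.77919333   80.        ]
100 [ 378.19748941 -267.43445815  100.        ] side;  top: [ 388.27184605 -258.67270846  100.        ] [ 389.49255953 -194.24266039  100.        ] [ 402.71156091 -249.56417145  100.        ]
120 [ 388.69473101 -293.28614136  120.        ] side;  top: [ 386.83500618 -252.96633171  120.        ] [ 388.03204656 -189.78576532  120.        ] [ 411.9285288  -276.34914956  120.        ]
```

Request:
{"fn": "arm_command", "kwargs": {
  "dp": [
    [-1,0,18],
    [-1,0,38],
    [-1,0,56],
    [-1,0,66],
    [-1,0,66],
    [-1,0,66]
  ],
  "angular": [
    [0,0,0],
    [0,0,0],
    [0,0,0],
    [0,0,0],
    [0,0,0],
    [0,0,0]
  ],
  "claw": [0.1,0.1,0.1,0.1,0.1,0.1]
}}

```text
time_s: 15.48
eef_pos: [457.3, -312.0, 18.1]
eef_rot: [1.589, 2.709, 0.003]
wrist_force: [1.0, 0.5, 0.6]
finger_gap: 0.9
```

Request:
{"fn": "arm_command", "kwargs": {
  "dp": [
    [0,0,0],
    [0,0,0],
    [0,0,0],
    [0,0,0],
    [0,0,0],
    [0,0,0],
    [0,0,0],
    [0,0,0]
  ],
  "angular": [
    [0,0,0],
    [0,0,0],
    [0,0,0],
    [0,0,0],
    [0,0,0],
    [0,0,0],
    [0,0,0],
    [0,0,0]
  ],
  "claw": [1,1,1,1,1,1,1,1],
  "force": 30
}}

```text
time_s: 16.15
eef_pos: [457.1, -311.7, 17.5]
eef_rot: [1.589, 2.709, 0.004]
wrist_force: [-0.7, 0.7, 2.1]
finger_gap: 0.528
```

Request:
{"fn": "arm_command", "kwargs": {
  "dp": [
    [0,0,-4],
    [0,0,-12],
    [0,0,-25],
    [0,0,-45],
    [0,0,-65],
    [0,0,-70],
    [0,0,-70]
  ],
  "angular": [
    [0,0,0],
    [0,0,0],
    [0,0,0],
    [0,0,0],
    [0,0,0],
    [0,0,0],
    [0,0,0]
  ],
  "claw": [1,1,1,1,1,1,1]
}}

```text
time_s: 16.73
eef_pos: [457.9, -312.8, 89.5]
eef_rot: [1.587, 2.706, 0.002]
wrist_force: [-0.0, -0.9, -1.6]
finger_gap: 0.524
```

```bash
python3 look.py g14 340 130 130 130 160 200 180 150;  python3 p.py 650.2,-142.5,90,0.09
```

```text
t 16.83 pos [ 456.4 -311.5   86.4] yaw 0.51 j6 -1.21 F [ 0.4 -0.4 -1.2] gap 0.524
(650.2, -142.5, 90.0, 0.09) dp [ 52.9 251.7  -3.1] ang [ 0.001 -0.003  0.42 ] dist 257.2 rows 7
```

View pics/g14.png

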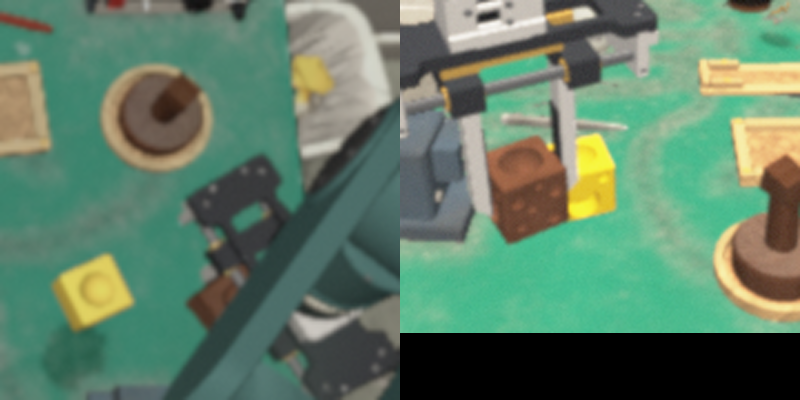

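Request:
{"fn": "arm_command", "kwargs": {
  "dp": [
    [3,15,-5],
    [10,48,-10],
    [18,86,-10],
    [26,124,-10],
    [34,162,-10],
    [42,200,-10],
    [49,233,-10],
    [52.9,250,-10]
  ],
  "angular": [
    [0,0,0.05],
    [0,0,0.1],
    [0,0,0.17],
    [0,0,0.24],
    [0,0,0.31],
    [0,0,0.36],
    [0,0,0.42],
    [0,0,0.42]
  ],
  "claw": [1,1,1,1,1,1,1,1]
}}

```text
time_s: 17.5
eef_pos: [650.4, -139.8, 94.8]
eef_rot: [-2.115, -2.317, -0.003]
wrist_force: [-0.5, 0.6, -1.9]
finger_gap: 0.523
```

```bash
python3 p.py 650.2,-142.5,40,0.09;python3 p.py 650.2,-142.5,40,0.09
```

```text
t 17.5 pos [ 650.4 -139.8   94.8] yaw 0.091 j6 -0.39 F [-0.5  0.6 -1.9] gap 0.523
(650.2, -142.5, 40.0, 0.09) dp [-2.9 -0.4 54.7] ang [-0.001 -0.005  0.001] dist 54.8 rows 2
t 17.5 pos [ 650.4 -139.8   94.8] yaw 0.091 j6 -0.39 F [-0.5  0.6 -1.9] gap 0.523
(650.2, -142.5, 40.0, 0.09) dp [-2.9 -0.4 54.7] ang [-0.001 -0.005  0.001] dist 54.8 rows 2
```

Request:
{"fn": "arm_command", "kwargs": {
  "dp": [
    [-1.5,0,15],
    [-1.5,0,33],
    [-1.5,0,48],
    [-1.5,0,53],
    [-1.5,0,53],
    [-1.5,0,53]
  ],
  "angular": [
    [0,0,0],
    [0,0,0],
    [0,0,0],
    [0,0,0],
    [0,0,0],
    [0,0,0]
  ],
  "claw": [1,1,1,1,1,1]
}}

```text
time_s: 18.0
eef_pos: [648.7, -144.9, 43.6]
eef_rot: [-2.118, -2.317, -0.002]
wrist_force: [0.1, -0.6, -0.9]
finger_gap: 0.527
```

```bash
python3 look.py g15 290 120 100 100 280 200 110 100; python3 p.py 650.2,-142.5,23.5,0.09; python3 - <<'E'
from h import *
S=pickle.load(open("g15_side.pkl","rb"))
k=7;ox,oy=290,210
im=cv2.resize(S["color"][210:295,290:390,::-1],None,fx=k,fy=k,interpolation=cv2.INTER_CUBIC)
def box(cx,cy,a,h,z,col):
    c,s=np.cos(a),np.sin(a)
    P=[px(S,[cx+c*x-s*y,cy+s*x+c*y,z]) for x,y in((-h,-h),(h,-h),(h,h),(-h,h))]
    cv2.polylines(im,[np.round((np.array(P)-[ox,oy]+.5)*k).astype(int)],True,col,1)
box(650.2,-142.5,.09,42,14,(255,0,0));box(650.2,-142.5,.09,30,14,(0,0,255))
box(650.2,-142.5,.09,24,24,(0,255,255));box(650.2,-142.5,.09,24,72,(0,255,255))
cv2.imwrite("pics/q5.png",im)
E
```

```text
t 18.1 pos [ 649.9 -145.3   45.7] yaw 0.09 j6 -0.4 F [ 1.1 -0.5 -0.4] gap 0.521
(650.2, -142.5, 23.5, 0.09) dp [ 2.8  0.5 22.2] ang [ 0.003 -0.001 -0.   ] dist 22.4 rows 1
```

View pics/q5.png

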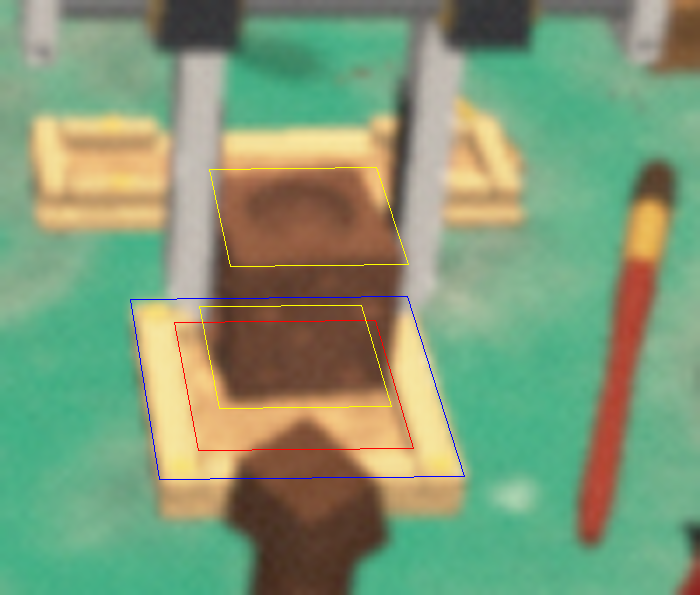

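View pics/g15.png

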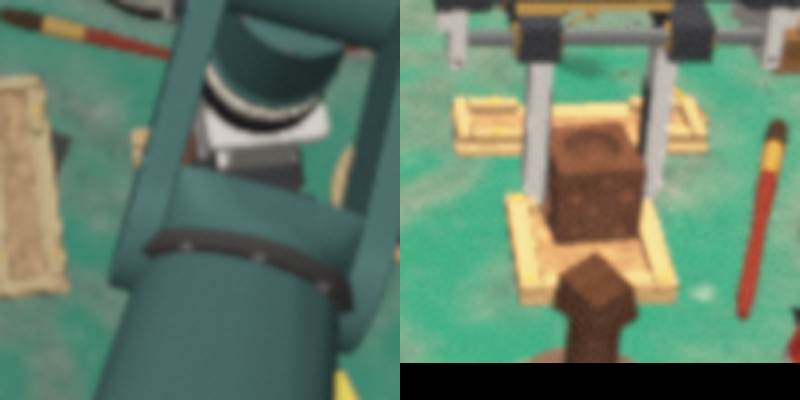

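Request:
{"fn": "arm_command", "kwargs": {
  "dp": [
    [0.5,0,8],
    [0.5,0,15],
    [0.5,0,19],
    [0.5,0,20],
    [0.5,0,20]
  ],
  "angular": [
    [0,0,0],
    [0,0,0],
    [0,0,0],
    [0,0,0],
    [0,0,0]
  ],
  "claw": [1,1,1,1,1]
}}

```text
time_s: 18.52
eef_pos: [648.9, -144.3, 24.1]
eef_rot: [-2.118, -2.318, -0.003]
wrist_force: [-0.9, 0.5, -1.3]
finger_gap: 0.524
```

Request:
{"fn": "arm_command", "kwargs": {
  "dp": [
    [0,0,2],
    [0,0,3],
    [0,0,3]
  ],
  "angular": [
    [0,0,0],
    [0,0,0],
    [0,0,0]
  ],
  "claw": [1,1,1]
}}

```text
time_s: 18.77
eef_pos: [649.5, -144.4, 23.6]
eef_rot: [2.119, 2.319, 0.004]
wrist_force: [-3.5, 0.9, 4.7]
finger_gap: 0.526
```

```bash
python3 look.py g16 290 120 100 100 280 200 110 100; python3 p.py 650.2,-142.5,23.5,0.09
```

```text
t 18.87 pos [ 649.5 -144.5   23.6] yaw 0.09 j6 -0.4 F [-3.3  0.8  5.8] gap 0.528
(650.2, -142.5, 23.5, 0.09) dp [1.9 0.9 0.1] ang [ 0.002 -0.001  0.   ] dist 2.1 rows 1
```

View pics/g16.png

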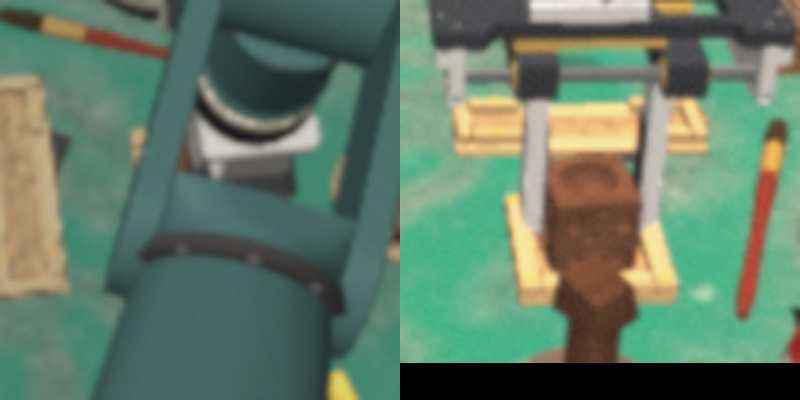

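Request:
{"fn": "arm_command", "kwargs": {
  "dp": [
    [0,0,0],
    [0,0,0],
    [0,0,0],
    [0,0,0],
    [0,0,-15],
    [0,0,-45],
    [0,0,-80],
    [0,0,-110]
  ],
  "angular": [
    [0,0,0],
    [0,0,0],
    [0,0,0],
    [0,0,0],
    [0,0,0],
    [0,0,0],
    [0,0,0],
    [0,0,0]
  ],
  "claw": [0.25,0.25,0.25,0.25,0.25,0.25,0.25,0.25]
}}

```text
time_s: 19.53
eef_pos: [649.1, -144.6, 132.7]
eef_rot: [-2.119, -2.318, -0.003]
wrist_force: [1.0, 0.1, 0.9]
finger_gap: 0.749
```

```bash
python3 p.py 446.6,-112,130,-1.61
```

```text
t 19.53 pos [ 649.1 -144.6  132.7] yaw 0.09 j6 -0.4 F [1.  0.1 0.9] gap 0.749
(446.6, -112.0, 130.0, -1.61) dp [  50.7 -198.7    2.7] ang [-1.0e-03 -2.0e-03  1.7e+00] dist 205.1 rows 14
```

Request:
{"fn": "arm_command", "kwargs": {
  "dp": [
    [5,-20,0],
    [12,-45,0],
    [18,-70,0],
    [25,-98,0],
    [32,-125,0],
    [38,-150,0],
    [45,-176,0],
    [50.7,-198.7,0]
  ],
  "angular": [
    [0,0,0.12],
    [0,0,0.24],
    [0,0,0.36],
    [0,0,0.48],
    [0,0,0.6],
    [0,0,0.72],
    [0,0,0.84],
    [0,0,0.96]
  ],
  "claw": [0.5,0.6,0.6,0.6,0.6,0.6,0.6,0.6]
}}

```text
time_s: 20.2
eef_pos: [445.1, -111.6, 131.3]
eef_rot: [-2.952, -1.069, -0.002]
wrist_force: [-0.1, 0.3, 0.9]
finger_gap: 0.398
```

Request:
{"fn": "arm_command", "kwargs": {
  "dp": [
    [0,0,0],
    [0,0,0],
    [0,0,10],
    [0,0,25],
    [0,0,45],
    [0,0,65],
    [0,0,75],
    [0,0,75]
  ],
  "angular": [
    [0,0,0.12],
    [0,0,0.24],
    [0,0,0.36],
    [0,0,0.48],
    [0,0,0.6],
    [0,0,0.72],
    [0,0,0.74],
    [0,0,0.74]
  ],
  "claw": [0.6,0.6,0.6,0.6,0.6,0.6,0.6,0.6]
}}

```text
time_s: 20.87
eef_pos: [444.7, -111.1, 53.7]
eef_rot: [-3.137, 0.058, 0.007]
wrist_force: [0.3, 0.0, -0.8]
finger_gap: 0.403
```

```bash
python3 look.py g17 260 130 130 130 200 200 130 100; python3 p.py 446.6,-112,2.5,-1.61
```

```text
t 20.97 pos [ 446.9 -111.9   56.8] yaw -1.608 j6 1.24 F [-0.  -0.   1.2] gap 0.399
(446.6, -112.0, 2.5, -1.61) dp [-0.4  0.2 54.3] ang [-0.002 -0.001  0.002] dist 54.3 rows 2
```

View pics/g17.png

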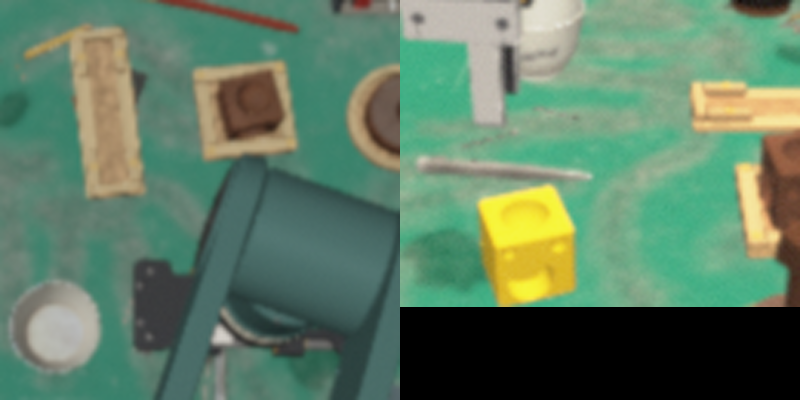

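Request:
{"fn": "arm_command", "kwargs": {
  "dp": [
    [0,0,18],
    [0,0,36],
    [0,0,48],
    [0,0,53],
    [0,0,54],
    [0,0,54]
  ],
  "angular": [
    [0,0,0],
    [0,0,0],
    [0,0,0],
    [0,0,0],
    [0,0,0],
    [0,0,0]
  ],
  "claw": [0.6,0.6,0.6,0.6,0.6,0.6]
}}

```text
time_s: 21.47
eef_pos: [447.7, -112.1, 3.6]
eef_rot: [-3.14, 0.06, -0.004]
wrist_force: [-0.2, 0.0, -0.1]
finger_gap: 0.401
```

Request:
{"fn": "arm_command", "kwargs": {
  "dp": [
    [0,0,0],
    [0,0,0],
    [0,0,0],
    [0,0,0],
    [0,0,0],
    [0,0,0],
    [0,0,0],
    [0,0,0]
  ],
  "angular": [
    [0,0,0],
    [0,0,0],
    [0,0,0],
    [0,0,0],
    [0,0,0],
    [0,0,0],
    [0,0,0],
    [0,0,0]
  ],
  "claw": [1,1,1,1,1,1,1,1]
}}

```text
time_s: 22.13
eef_pos: [447.2, -111.9, 3.0]
eef_rot: [-3.139, 0.062, -0.003]
wrist_force: [0.4, 0.0, 3.7]
finger_gap: 0.097
```

Request:
{"fn": "arm_command", "kwargs": {
  "dp": [
    [0,0,-4],
    [0,0,-12],
    [0,0,-25],
    [0,0,-45],
    [0,0,-65],
    [0,0,-70],
    [0,0,-70]
  ],
  "angular": [
    [0,0,0],
    [0,0,0],
    [0,0,0],
    [0,0,0],
    [0,0,0],
    [0,0,0],
    [0,0,0]
  ],
  "claw": [1,1,1,1,1,1,1]
}}

```text
time_s: 22.72
eef_pos: [448.3, -112.5, 74.7]
eef_rot: [-3.141, 0.062, -0.009]
wrist_force: [0.2, 0.2, -0.5]
finger_gap: 0.097
```

```bash
python3 look.py g18 260 130 130 130 200 180 130 100; python3 p.py 650.8,-17.2,70,-1.48
```

```text
t 22.82 pos [ 446.4 -111.8   71.9] yaw -1.61 j6 1.24 F [ 0.5  0.  -0.3] gap 0.097
(650.8, -17.2, 70.0, -1.48) dp [ 200.6 -102.5    2.2] ang [-0.002 -0.    -0.13 ] dist 225.3 rows 6
```

View pics/g18.png

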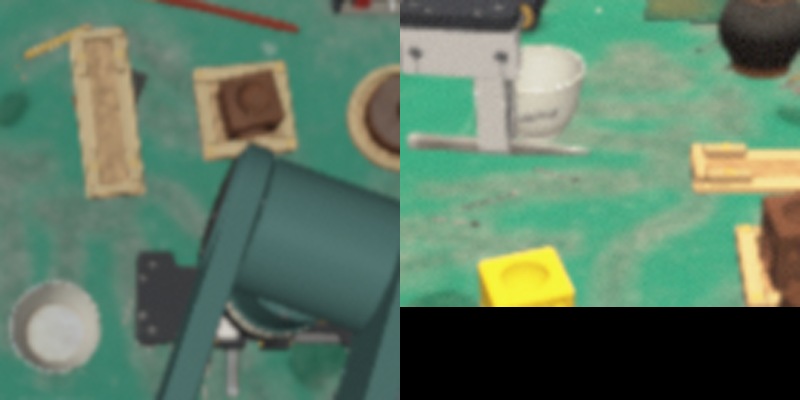

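Request:
{"fn": "arm_command", "kwargs": {
  "dp": [
    [15,-7,0],
    [45,-22,0],
    [80,-40,0],
    [115,-58,0],
    [150,-76,0],
    [180,-92,0],
    [200,-102,0],
    [200.5,-102.5,0]
  ],
  "angular": [
    [0,0,-0.02],
    [0,0,-0.04],
    [0,0,-0.06],
    [0,0,-0.08],
    [0,0,-0.1],
    [0,0,-0.12],
    [0,0,-0.13],
    [0,0,-0.13]
  ],
  "claw": [1,1,1,1,1,1,1,1]
}}

```text
time_s: 23.48
eef_pos: [653.0, -14.9, 69.6]
eef_rot: [-3.135, -0.147, 0.002]
wrist_force: [-0.3, -0.4, -0.2]
finger_gap: 0.098
```

Request:
{"fn": "arm_command", "kwargs": {
  "dp": [
    [0,0,10],
    [0,0,25],
    [0,0,38],
    [0,0,42],
    [0,0,42]
  ],
  "angular": [
    [0,0,0],
    [0,0,0],
    [0,0,0],
    [0,0,0],
    [0,0,0]
  ],
  "claw": [1,1,1,1,1]
}}

```text
time_s: 23.9
eef_pos: [648.4, -17.6, 27.8]
eef_rot: [-3.136, -0.141, 0.007]
wrist_force: [-0.1, -0.1, 0.5]
finger_gap: 0.097
```

```bash
python3 look.py g19 260 120 90 90 270 180 120 80; python3 p.py 650.8,-17.2,9,-1.48; python3 - <<'E'
from h import *
S=pickle.load(open("g19_side.pkl","rb"))
k=7;ox,oy=280,185
im=cv2.resize(S["color"][185:265,280:390,::-1],None,fx=k,fy=k,interpolation=cv2.INTER_CUBIC)
def box(cx,cy,a,hx,hy,z,col):
    c,s=np.cos(a),np.sin(a)
    P=[px(S,[cx+c*x-s*y,cy+s*x+c*y,z]) for x,y in((-hx,-hy),(hx,-hy),(hx,hy),(-hx,hy))]
    cv2.polylines(im,[np.round((np.array(P)-[ox,oy]+.5)*k).astype(int)],True,col,1)
box(650.8,-17.2,.09,79,26,14,(255,0,0));box(650.8,-17.2,.09,69,13,14,(0,0,255))
box(650.8,-17.2,.09,61,5,30,(0,255,255))
cv2.imwrite("pics/q6.png",im)
E
```

```text
t 24.0 pos [650.6 -17.7  30.8] yaw -1.481 j6 1.36 F [ 0.1 -0.6 -0.1] gap 0.095
(650.8, -17.2, 9.0, -1.48) dp [ 0.3 -0.4 21.8] ang [-0.002 -0.001 -0.001] dist 21.8 rows 1
```

View pics/q6.png

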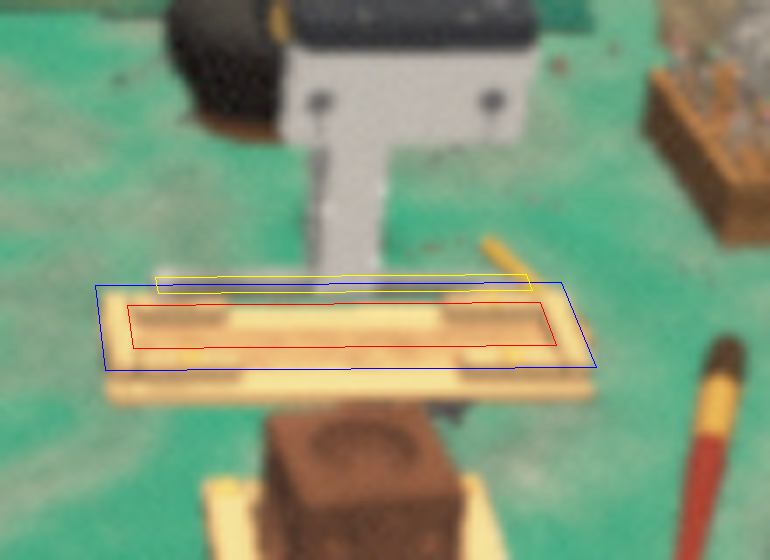

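View pics/g19.png

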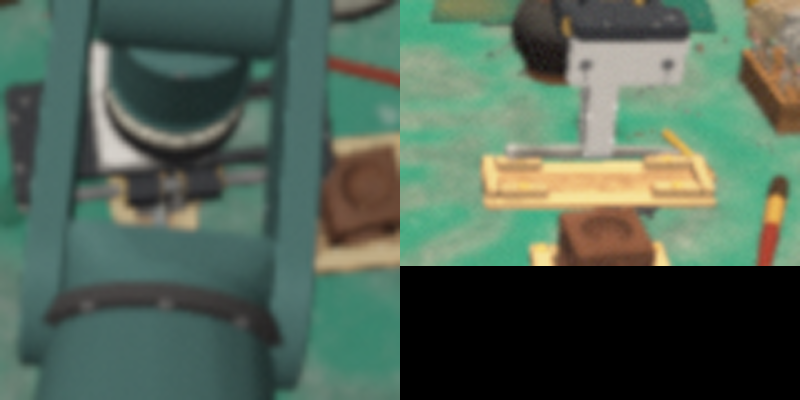

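Request:
{"fn": "arm_command", "kwargs": {
  "dp": [
    [0,1,8],
    [0,1,14],
    [0,1,18],
    [0,1,19],
    [0,1,19]
  ],
  "angular": [
    [0,0,0],
    [0,0,0],
    [0,0,0],
    [0,0,0],
    [0,0,0]
  ],
  "claw": [1,1,1,1,1]
}}

```text
time_s: 24.42
eef_pos: [650.8, -18.1, 11.2]
eef_rot: [-3.136, -0.142, 0.0]
wrist_force: [-0.0, 0.1, -0.0]
finger_gap: 0.095
```

```bash
python3 look.py g20 260 120 90 90 290 190 90 60; python3 p.py 650.8,-17.2,9,-1.48
```

```text
t 24.52 pos [651.4 -18.2  12. ] yaw -1.48 j6 1.36 F [-0.2 -0.3 -1.3] gap 0.093
(650.8, -17.2, 9.0, -1.48) dp [-0.5 -1.   3. ] ang [-0.002 -0.001  0.   ] dist 3.2 rows 1
```

View pics/g20.png

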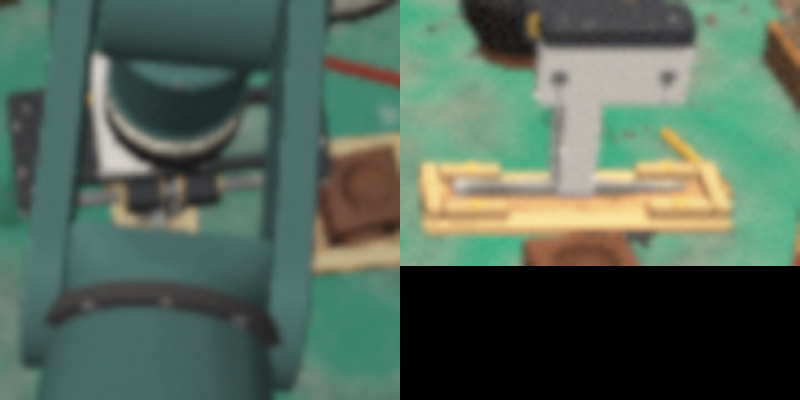

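Request:
{"fn": "arm_command", "kwargs": {
  "dp": [
    [0,0,2],
    [0,0,3.5],
    [0,0,3.5]
  ],
  "angular": [
    [0,0,0],
    [0,0,0],
    [0,0,0]
  ],
  "claw": [1,1,1]
}}

```text
time_s: 24.77
eef_pos: [651.7, -18.2, 9.0]
eef_rot: [-3.137, -0.142, -0.004]
wrist_force: [-0.8, -0.4, 1.0]
finger_gap: 0.097
```

Request:
{"fn": "arm_command", "kwargs": {
  "dp": [
    [0,0,0],
    [0,0,0],
    [0,0,0],
    [0,0,-2],
    [0,0,-15],
    [0,0,-40],
    [0,0,-80],
    [0,0,-120]
  ],
  "angular": [
    [0,0,0],
    [0,0,0],
    [0,0,0],
    [0,0,0],
    [0,0,0],
    [0,0,0],
    [0,0,0],
    [0,0,0]
  ],
  "claw": [0.7,0.7,0.7,0.7,0.7,0.7,0.7,0.7]
}}

```text
time_s: 25.43
eef_pos: [650.0, -18.3, 129.1]
eef_rot: [-3.136, -0.142, 0.003]
wrist_force: [0.9, -0.3, 0.9]
finger_gap: 0.302
```

```bash
python3 p.py 300,0,250,-1.48 350,250,250,-1.0
```

```text
t 25.43 pos [650.  -18.3 129.1] yaw -1.48 j6 1.36 F [ 0.9 -0.3  0.9] gap 0.302
(300.0, 0.0, 250.0, -1.48) dp [-347.2  -50.3 -120.2] ang [-0.003  0.002 -0.   ] dist 370.8 rows 9
(350.0, 250.0, 250.0, -1.0) dp [-274.7 -294.7 -119.7] ang [-0.003  0.001 -0.48 ] dist 420.3 rows 11
```

Request:
{"fn": "arm_command", "kwargs": {
  "dp": [
    [-20,-3,-20],
    [-60,-9,-40],
    [-100,-15,-60],
    [-140,-21,-80],
    [-180,-27,-95],
    [-220,-33,-105],
    [-260,-39,-112],
    [-300,-45,-120]
  ],
  "angular": [
    [0,0,0],
    [0,0,0],
    [0,0,0],
    [0,0,0],
    [0,0,0],
    [0,0,0],
    [0,0,0],
    [0,0,0]
  ],
  "claw": [0.7,0.7,0.7,0.7,0.7,0.7,0.7,0.7]
}}

```text
time_s: 26.1
eef_pos: [356.6, -1.5, 247.8]
eef_rot: [-3.137, -0.143, -0.006]
wrist_force: [-0.8, 0.3, 0.5]
finger_gap: 0.301
```

```bash
python3 look.py f1 120 130 300 180 200 130 200 200; sed -n '/^def box/,/^def draw/p' ov.py | head -n -1 > ovf.py; python3 - <<'E'
import pickle
exec("from h import *\n"+open("ovf.py").read())
T=pickle.load(open("f1_top.pkl","rb"));S=pickle.load(open("f1_side.pkl","rb"))
def draw(s,ox,oy,wd,ht,k,n):
    im=cv2.resize(s["color"][oy:oy+ht,ox:ox+wd,::-1],None,fx=k,fy=k,interpolation=cv2.INTER_CUBIC)
    A=(im,s,k,ox,oy); r=(0,0,255)
    box(*A,650.2,-142.5,.09,-24,24,-24,24,(6,54),r)
    circ(*A,641.4,-286.7,36,34,r)
    box(*A,650.8,-17.2,.09,-61,61,-5,5,(16,),r)
    box(*A,595,351.3,3.066,61,83,-36,36,(31,),r); box(*A,595,351.3,3.066,-89,61,-8,8,(28,),r)
    cv2.imwrite(f"pics/{n}.png",im)
draw(T,130,140,90,95,6,"e1");draw(T,275,130,140,80,5,"e2");draw(S,280,180,110,150,4,"e3")
E
```

```text
(no output)
```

View pics/e1.png

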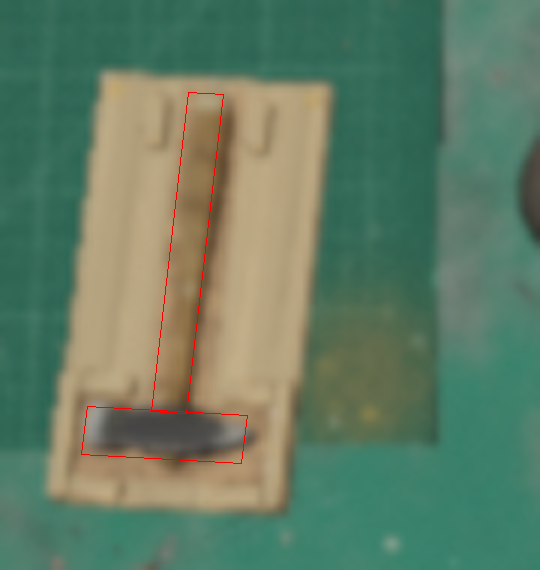

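View pics/e2.png

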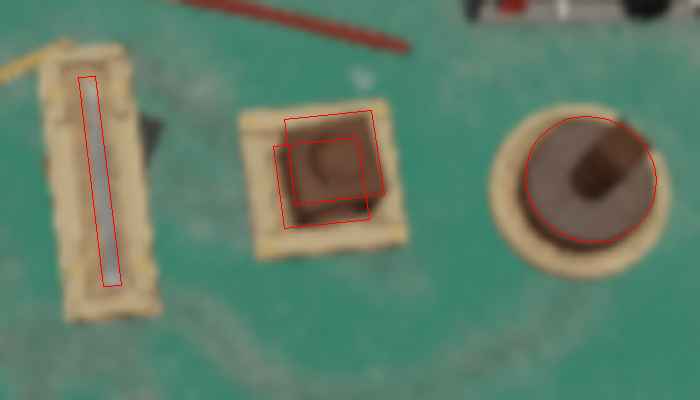

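View pics/f1.png

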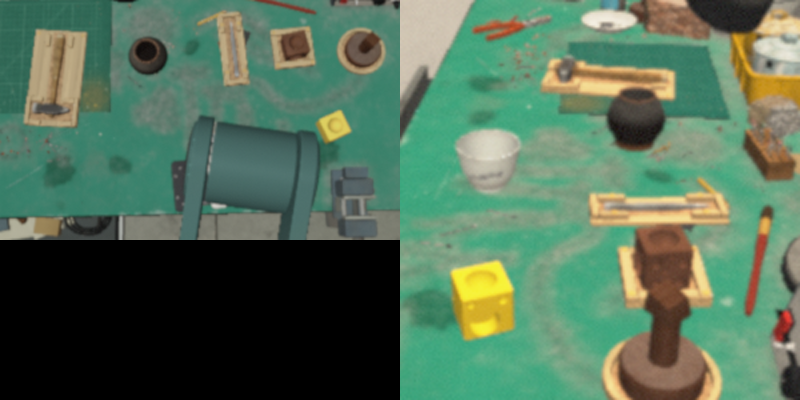

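View pics/e3.png

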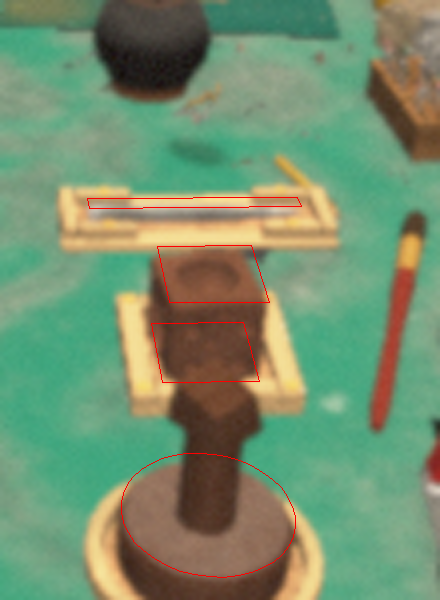

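```bash
python3 - <<'E'
from bench import robot
print(robot.job_done()); print(robot.state()["time_s"])
E
```

```text
the job is handed in; nothing more can be done
None
the job is handed in; nothing more can be done
```

All four pieces are in their holders and released. I handed the job in at about 26 s of the 112 s allowed. The hand-in gives no verdict, so this rests on my own checks.

**Seating:** Each piece was set down until the wrist force reversed, which showed contact with the floor, then let go.
- The tool heights at contact matched the holder floors for the block (23.6 mm), dolly (45.2 mm) and punch (9.0 mm).
- The hammer made contact at 14.5 mm. I know its grasp height only to within about 3 mm, so its height is the least certain of the four; the final picture shows its head in the pocket and its handle in the fork.

**Position:** In the final top view all four pieces lie inside their holders, within about 2–4 mm of the target outlines. The punch and hammer run along their holders.

**Bystanders:** I saw no movement of the cup or jar in the pictures, and did not measure them again at the end. The arm was clear of everything at hand-in.

**Problems and disagreements:**
- **Dolly grasp:** The first grasp closed on the corners of the dolly's head instead of its post. I released it, turned the jaws about 43° and gripped the flat sides.
- **Camera disagreement:** The side camera placed the punch rest and the dish about 3 mm from where the top camera did. I made only small offsets for this, and both fits had 7–8 mm of slack.

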